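# Hang the wash baskets on the carrier and slide them to the fume extractor

## Task

The cleaned parts must air off in front of the blue fume extractor. First slide the hook carrier along its rail until it clicks into the loading station (the one away from the extractor), and while it stays there hang every wash basket on the bench by its handle on a hook of the carrier, one per hook. With all of them hanging still and let go, slide the loaded carrier into the extraction station detent and leave it there, all baskets still hanging; leave the reel, the jar and the tip-cleaner pot alone.

Things in the scene. Friction and masses are not known exactly. Their poses are not given: they have to be found in the camera images.
- carrier (a joint): Position of the hook carrier along its rail, m, growing towards the blue extractor (-y of the rail). 0 = clicked into the loading station, 0.14 = clicked into the extraction station; end stops at -0.03 and 0.17. Sliding takes about 2 N, getting into or out of a detent about 5 N; a detent holds within 2 mm and has no pull beyond about 5 mm. A white pointer on the sled meets a mark.
- post (a point): Grip point of the carrier's black grip post, on the middle of its aluminium top bar (bar's upper face 208 mm above the bench): 16 mm (x) by 20 mm (y), standing 55 mm above the bar; this point lies 15 mm below the post's top. Axes: hooks point to -x (towards the robot), y along the rail away from the extractor, z up.
- load_mark (a point): Fixed point where post is when the carrier is in the loading station (the one farther from the extractor). Axes as post.
- extract_mark (a point): Fixed point where post is when the carrier is in the extraction station (nearer the extractor, a blue box 255 mm high with a dark grille at the rail's -y end). Axes as post.
- hook1 (a point): Hook 1 of 4, counted along +y, 85 mm apart, 8 mm wire: this point is where the centre of a basket's handle bar lies when hung (7.5 mm above the wire's centre at its lowest), 50 mm in front of the top bar's centre line. The upturned tip ends 24 mm farther to -x and 13 mm higher; the wire's underside is 12 mm below. Axes as post; moves with the carrier. Any basket may go on any hook.
- hook2 (a point): Hook 2 of 4, counted along +y, 85 mm apart, 8 mm wire: this point is where the centre of a basket's handle bar lies when hung (7.5 mm above the wire's centre at its lowest), 50 mm in front of the top bar's centre line. The upturned tip ends 24 mm farther to -x and 13 mm higher; the wire's underside is 12 mm below. Axes as post; moves with the carrier. Any basket may go on any hook.
- hook3 (a point): Hook 3 of 4, counted along +y, 85 mm apart, 8 mm wire: this point is where the centre of a basket's handle bar lies when hung (7.5 mm above the wire's centre at its lowest), 50 mm in front of the top bar's centre line. The upturned tip ends 24 mm farther to -x and 13 mm higher; the wire's underside is 12 mm below. Axes as post; moves with the carrier. Any basket may go on any hook.
- hook4 (a point): Hook 4 of 4, counted along +y, 85 mm apart, 8 mm wire: this point is where the centre of a basket's handle bar lies when hung (7.5 mm above the wire's centre at its lowest), 50 mm in front of the top bar's centre line. The upturned tip ends 24 mm farther to -x and 13 mm higher; the wire's underside is 12 mm below. Axes as post; moves with the carrier. Any basket may go on any hook.
- basket1: Lidded steel wash basket (up to four, all alike; may be absent), 0.14 to 0.28 kg, swings for a few seconds if pushed; 0.2 kg: closed drum 60 mm across, 50 mm high, origin under its centre, z up. Fixed arch handle of 7 mm wire in its y-z plane, legs at y = +-25 mm up to z = 82 mm, then narrowing to a peak; a hook passes through it along x, either way.
- bar1 (a point): Centre of basket 1's handle bar at the arch's peak, 120 mm above its underside; comes to a hook's point when hung. Above it stands a black grip tab, 10 mm (x) by 24 mm (y), from 122 to 170 mm above the underside, to be pinched from above. Axes as the basket's.
- basket2: Lidded steel wash basket (up to four, all alike; may be absent), 0.14 to 0.28 kg, swings for a few seconds if pushed; 0.2 kg: closed drum 60 mm across, 50 mm high, origin under its centre, z up. Fixed arch handle of 7 mm wire in its y-z plane, legs at y = +-25 mm up to z = 82 mm, then narrowing to a peak; a hook passes through it along x, either way.
- bar2 (a point): Centre of basket 2's handle bar at the arch's peak, 120 mm above its underside; comes to a hook's point when hung. Above it stands a black grip tab, 10 mm (x) by 24 mm (y), from 122 to 170 mm above the underside, to be pinched from above. Axes as the basket's.
- basket3: Lidded steel wash basket (up to four, all alike; may be absent), 0.14 to 0.28 kg, swings for a few seconds if pushed; 0.2 kg: closed drum 60 mm across, 50 mm high, origin under its centre, z up. Fixed arch handle of 7 mm wire in its y-z plane, legs at y = +-25 mm up to z = 82 mm, then narrowing to a peak; a hook passes through it along x, either way.
- bar3 (a point): Centre of basket 3's handle bar at the arch's peak, 120 mm above its underside; comes to a hook's point when hung. Above it stands a black grip tab, 10 mm (x) by 24 mm (y), from 122 to 170 mm above the underside, to be pinched from above. Axes as the basket's.
- basket4: Lidded steel wash basket (up to four, all alike; may be absent), 0.14 to 0.28 kg, swings for a few seconds if pushed; 0.2 kg: closed drum 60 mm across, 50 mm high, origin under its centre, z up. Fixed arch handle of 7 mm wire in its y-z plane, legs at y = +-25 mm up to z = 82 mm, then narrowing to a peak; a hook passes through it along x, either way.
- bar4 (a point): Centre of basket 4's handle bar at the arch's peak, 120 mm above its underside; comes to a hook's point when hung. Above it stands a black grip tab, 10 mm (x) by 24 mm (y), from 122 to 170 mm above the underside, to be pinched from above. Axes as the basket's.
- reel: Bystander: solder reel, 56 mm across, 46 mm high, origin under its centre. Leave it alone.
- flux_jar: Bystander: amber jar, 52 mm across, 60 mm high, origin under its centre. Leave it alone.
- tip_pot: Bystander: black soldering-tip cleaner pot with brass wool, 60 mm across, 51 mm high, origin under its centre. Leave it alone.

How it is judged:
By the outcome, as a careful person would: the job done as asked, in the order asked, and still so for the second after the job is handed in, with the robot touching nothing.
Of basket1, basket2, basket3, basket4 only 3 to 4 are there at a start; the rules pass over those that are not, and their reading is None.
At some moment in a run one of basket1, basket2, basket3, basket4 may be knocked a few centimetres aside while the robot is not near it.
It also fails if it takes over 208 s, if anything falls off the work surface, if the arm or the gripper's body presses on something with over 40 N, if the wrist force passes 120 N, or if a joint passes its speed limit or range.

## Robot

A 6-joint arm with a two-finger parallel gripper is mounted at the origin on the work surface. World frame = base frame: x ahead of the robot, y to its left, z up, the work surface at z = 0. Lengths are in m, angles in rad, forces in N, time in s.
With the tool pointing down it reaches from about 0.375 to 0.9 m from the base axis. Payload 3.1 kg.
Tool frame: the origin (TCP) lies on the centre line of the jaws, within the pads' length; the fingertips stand 8 mm ahead of it and the grasp point (between the pads) lies 11 mm behind it; z points along the fingers, y is the line along which they close (so a half turn about z gives the same grasp; the last joint's range is limited). The gripper opens to 87 mm and grips with 3 to 60 N. Pads are 19 mm wide; open, the fingers measure 117 mm over their backs; the gripper's body (75 mm by 190 mm) begins 51 mm behind the grasp point.
Start: joints at [-1.456, 0.527, 1.433, -0, 1.181, -0.178], TCP at [0.18, -0.598, 0.231] pointing down, gripper open.
Joint ranges: [-3.08, 3.08], [-0.75, 2.2], [0.22, 2.44], [-1.43, 4.57], [0, 2.65], [-2.85, 2.85]. Speed limits (rad/s): [2.79, 2.79, 3.14, 3.14, 3.14, 3.14].

## Interface

Orientations are given as a unit quaternion [x, y, z, w].
In Python, from rig import robot gives the robot as it stands. The module is installed in compiled form; this text tells all that it offers.
- The arm moves only by the tool send_rows, never from a script. Its argument "increments" is one flat list of numbers, 7 for each row, row after row: the turn, a rotation vector about the world's x, y, z in rad, then the shift along the world's x, y, z in cm, then the opening, from 0 (shut) to 1 (fully open). A call has 1 to 20 rows; each row shifts and turns the commanded pose from where the row before left it; what a row does not reach is not made up. A row lasts 1/12 s, in which the tool goes at most 41.7 mm and 7.16 degrees, less where a joint would pass 70% of its speed; a pose out of reach is approached as far as the arm can. A call is refused whole if a number of a shift passes 4.17 or a number of a turn 0.125, either way. A call with a gripper value outside its range is refused whole. The fingers move at their own pace and stop on an object; "newtons" is the grip in N (left out, the last holds). Time passes only in rows, so rows that do not move let the fingers close. It gives the time, the measured TCP pose, the force, the opening and the grip force at its end, in the units of the state.
- robot.get_obs(): the state, without advancing time (a new reading comes with each control period).
- robot.camera(name): name is "side" or "top"; returns a dict with "image" (384x512x3 uint8, red, green, blue), "range_z" (384x512 float32, m along the optical axis (not along the pixel's ray), 0 where there is no reading), "fx", "fy", "cx", "cy" (pixels), "R" (3x3) and "t" (3): a world point X has camera coordinates R X + t. Camera axes: x right, y down, z forward; pixel columns grow to the right and rows downward; lengths in m; the calibration is good to about 2 mm. A picture is of the moment at which its call begins.
- robot.hand_in(): hands the job in; it is judged then, once.
The state is a dict: "time": time; "q": joint angles; "joint_velocities": joint speeds; "joint_torque": joint torques, N m; "position": TCP position; "tool_rot": TCP orientation; "ft_force": force on the tool from outside, world axes, zero at the start; "moment": the same for the moment, N m; "grip_width": finger opening in m; "grip_force": force on a finger pad.
Only numpy, scipy, OpenCV 4.12 (cv2) and the standard library are available. Lean on these libraries where they do the work, as an engineer would, in place of code of your own. Each camera call takes 0.05 s, during which the arm holds its last target. There are 200 camera calls.

## Working session

There is one attempt and no reset: what is moved stays moved. The work goes in short steps, Python scripts to look and compute and a tool call to move; the robot and the scene stay as the last step left them, time stands still between calls to the robot, and variables do not carry over. Pictures are saved under pics/ and viewed, at most 14 in all, crops included, and the job is handed in when it is done.

Besides the shell and the picture viewer there is one more tool, called after "Request:" as name(argument=value, ...), one argument or row to a line, values as JSON. send_rows: Moves the arm, as the interface text tells. Its arguments: {"type":"object","properties":{"increments":{"type":"array"},"newtons":{"type":"number"}},"required":["increments"]}

```bash
mkdir -p pics; cat > h.py <<'E'
import numpy as np, cv2
from rig import robot
def shot(n):
    c=robot.camera(n); c['R']=np.array(c['R']); c['t']=np.array(c['t']); return c
def cloud(c):
    z=c['range_z']; v,u=np.mgrid[:z.shape[0],:z.shape[1]]
    P=np.stack([(u-c['cx'])/c['fx']*z,(v-c['cy'])/c['fy']*z,z],-1)
    W=(P-c['t'])@c['R']; W[z<=0]=np.nan; return W
def save(c,f,s=1.5): cv2.imwrite(f,cv2.resize(c['image'][:,:,::-1],None,fx=s,fy=s))
E
python3 - <<'E'
from h import *
for n in('side','top'):
    c=shot(n); save(c,f'pics/{n}0.png'); np.savez(f'/tmp/{n}0.npz',**c); print(n,-c['R'].T@c['t'],c['R'][2],c['fx'])
o=robot.get_obs(); print(o['time'],o['position'],o['tool_rot'],o['grip_width'])
E
```

```text
side [0.0993206  0.86666249 1.10074907] [ 0.33944962 -0.62676838 -0.70138104] 390.4597612716765
top [0.29141191 0.02335878 1.4701457 ] [ 0.19406691  0.01514645 -0.98087136] 457.5312269101052
0.1 [ 0.18035575 -0.59772881  0.2296485 ] [ 9.89300560e-01  1.45888318e-01  2.39648905e-05 -9.99705403e-04] 0.08702000777653601
```

View pics/side0.png

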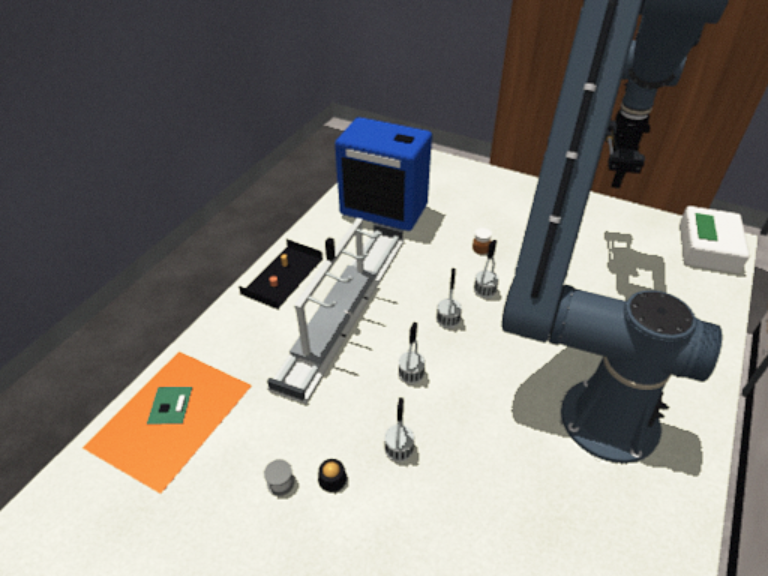

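View pics/top0.png

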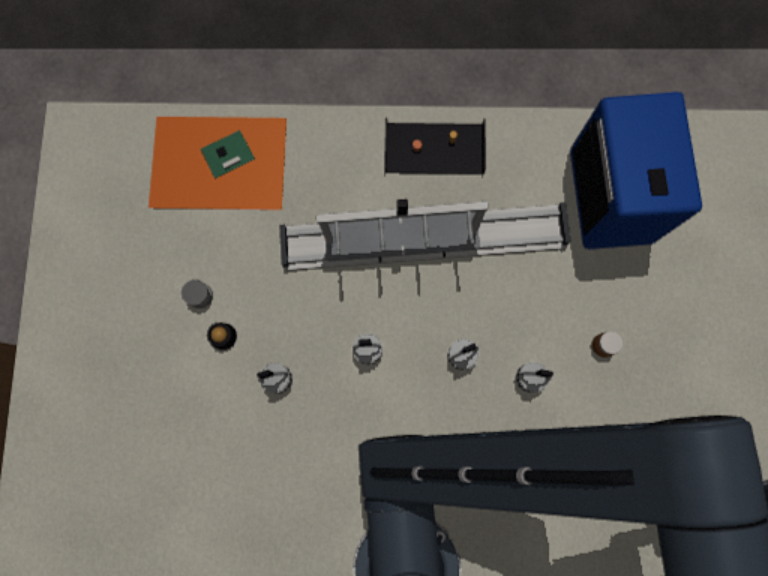

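The two pictures show four baskets, at top pixels (268,377), (368,347), (462,352) and (533,377). The carrier post is at (402,207), and the hooks are at x≈341, 380, 418 and 457, around y 285. The extractor is on the right (-y). The jar is at (607,344), the pot at (222,335) and the reel at (196,294).

```bash
cat >> h.py <<'E'
from scipy import ndimage as ni
def tabs(cs):
    # top faces / upper parts of black tabs in the bench area
    for n,c in cs.items():
        W=cloud(c); im=c['image'].astype(int)
        m=(im.max(-1)<70)&(W[...,2]>.128)&(W[...,2]<.185)&(W[...,0]>.3)&(W[...,0]<.62)&(abs(W[...,1])<.5)
        l,k=ni.label(m)
        for i in range(1,k+1):
            p=W[l==i]
            if len(p)<8: continue
            e=np.linalg.svd(p[:,:2]-p[:,:2].mean(0))[2][0]
            print(n,'tab',len(p),p.mean(0).round(4),'min',p.min(0).round(3),'max',p.max(0).round(3),'ang',np.degrees(np.arctan2(e[1],e[0])).round(0))
def carrier(cs):
    for n,c in cs.items():
        W=cloud(c); im=c['image'].astype(int); x,y,z=W[...,0],W[...,1],W[...,2]
        m=(im.max(-1)<70)&(z>.215)&(z<.275)&(x>.5)&(x<.85)&(y>-.3)&(y<.3)
        p=W[m]
        if len(p): print(n,'post',len(p),np.median(p,0).round(4),p.min(0).round(4),p.max(0).round(4))
        m=(im.max(-1)>=70)&(z>.2)&(z<.216)&(x>.5)&(x<.85)&(y>-.3)&(y<.3); p=W[m]
        if len(p)>50:
            f=np.polyfit(p[:,1],p[:,0],1)
            print(n,'bar',len(p),p.mean(0).round(4),p.min(0).round(4),p.max(0).round(4),'dx/dy',f)
E
python3 - <<'E'
from h import *
cs={n:dict(np.load(f'/tmp/{n}0.npz')) for n in('side','top')}
tabs(cs);carrier(cs)
for n,c in cs.items():
    W=cloud(c);x,y,z=W[...,0],W[...,1],W[...,2]
    m=(x>.45)&(x<.68)&(z>.1)&(z<.24)&(abs(y)<.25)
    l,k=ni.label(m,np.ones((3,3)))
    for i in range(1,k+1):
        p=W[l==i]
        if len(p)>5: print(n,'hk',len(p),p.mean(0).round(3),p.min(0).round(3),p.max(0).round(3))
    # baskets drums and bystanders: lids
    m=(x>.3)&(x<.62)&(z>.035)&(z<.066)&(abs(y)<.5); l,k=ni.label(m)
    for i in range(1,k+1):
        p=W[l==i]
        if len(p)>40: print(n,'low',len(p),p.mean(0).round(3),((p.min(0)+p.max(0))/2).round(3),np.ptp(p,0).round(3))
E
python3 - <<'E'
import cv2
im=cv2.imread('pics/top0.png')[180:420,220:600]
cv2.imwrite('pics/crop0.png',cv2.resize(im,None,fx=2.1,fy=2.1,interpolation=2))
E
```

```text
side tab 41 [ 0.3855 -0.2479  0.1538] min [ 0.38  -0.264  0.129] max [ 0.393 -0.241  0.172] ang 77.0
side tab 21 [ 0.4294 -0.1029  0.1591] min [ 0.424 -0.119  0.135] max [ 0.438 -0.096  0.173] ang -66.0
side tab 44 [0.4367 0.0964 0.1556] min [0.432 0.077 0.129] max [0.442 0.104 0.173] ang 96.0
side tab 41 [0.3733 0.2858 0.1585] min [0.368 0.27  0.133] max [0.381 0.292 0.174] ang 108.0
top tab 40 [0.4378 0.0893 0.1653] min [0.433 0.079 0.135] max [0.444 0.101 0.177] ang -82.0
top tab 35 [ 0.4294 -0.1078  0.167 ] min [ 0.423 -0.119  0.134] max [ 0.438 -0.098  0.175] ang -68.0
top tab 44 [0.3747 0.278  0.1645] min [0.368 0.268 0.134] max [0.381 0.291 0.176] ang -71.0
top tab 45 [ 0.3848 -0.2506  0.1645] min [ 0.379 -0.265  0.136] max [ 0.391 -0.24   0.176] ang -100.0
side post 70 [0.6811 0.0291 0.2454] [0.6736 0.0145 0.216 ] [0.6902 0.0335 0.2672]
side bar 423 [0.673  0.0385 0.2067] [ 0.5998 -0.1416  0.2   ] [0.7061 0.1877 0.2149] dx/dy [-0.0839664   0.67618142]
top post 77 [0.6784 0.0217 0.2616] [ 0.6223 -0.1091  0.216 ] [0.6913 0.1009 0.2701]
top bar 687 [0.677  0.0257 0.2083] [ 0.599
[... 882 characters left out ...]
.193] [ 0.68  -0.016  0.216]
top hk 51 [ 0.653 -0.108  0.202] [ 0.622 -0.114  0.193] [ 0.68  -0.102  0.218]
top low 238 [0.552 0.46  0.048] [0.551 0.46  0.048] [0.052 0.054 0.015]
top low 205 [0.463 0.402 0.043] [0.464 0.403 0.046] [0.052 0.05  0.022]
top low 211 [ 0.457 -0.408  0.057] [ 0.457 -0.409  0.05 ] [0.045 0.048 0.031]
top low 72 [0.458 0.091 0.051] [0.456 0.092 0.05 ] [0.024 0.056 0.021]
top low 257 [ 0.428 -0.107  0.051] [ 0.43  -0.109  0.047] [0.061 0.059 0.023]
top low 173 [0.426 0.09  0.051] [0.427 0.09  0.055] [0.038 0.059 0.021]
top low 268 [ 0.383 -0.25   0.051] [ 0.386 -0.252  0.051] [0.061 0.06  0.03 ]
top low 254 [0.373 0.277 0.051] [0.376 0.28  0.051] [0.059 0.059 0.028]
```

View pics/crop0.png

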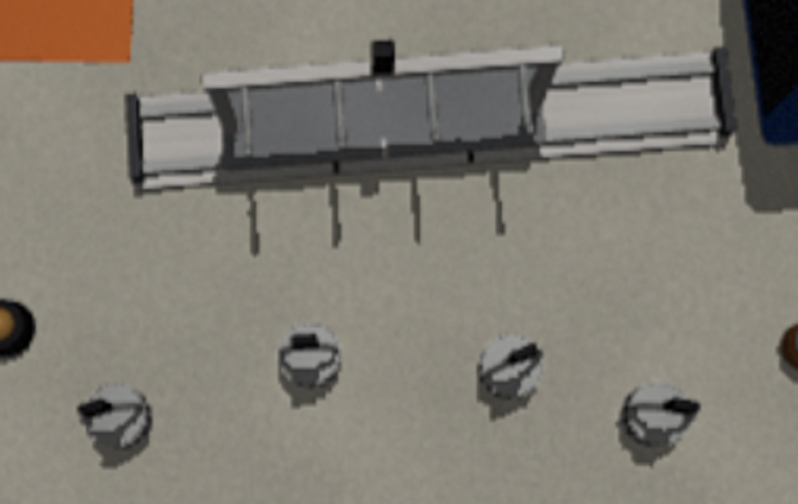

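```bash
cat >> h.py <<'E'
def bar(c):
    W=cloud(c); im=c['image'].astype(int); x,y,z=W[...,0],W[...,1],W[...,2]
    p=W[(im.max(-1)>=70)&(z>.203)&(z<.213)&(x>.55)&(x<.75)&(abs(y)<.35)]
    k=np.ones(len(p),bool)
    for _ in range(6):
        f=np.polyfit(p[k,1],p[k,0],1); r=p[:,0]-np.polyval(f,p[:,1]); k=abs(r-np.median(r[k]))<.008
    return f,p[k]
E
python3 - <<'E'
from h import *
cs={n:dict(np.load(f'/tmp/{n}0.npz')) for n in('side','top')}
for n,c in cs.items():
    f,p=bar(c); print(n,f,len(p),p.min(0),p.max(0), 'post x on line',np.polyval(f,.0217))
    th=np.arctan(f[0]); W=cloud(c)
    # rail frame: ex (into rail) , ey
    ey=np.array([np.sin(th),np.cos(th)]); ex=np.array([ey[1],-ey[0]])
    o=np.array([f[1],0.]); d=W[...,:2]-o; a=d@ex; s=d@ey; z=W[...,2]
    m=(a<-.015)&(a>-.09)&(z>.15)&(z<.25)&(abs(s)<.25)
    for lo in np.arange(-.2,.25,.01): pass
    l,k=ni.label(m,np.ones((3,3)))
    for i in range(1,k+1):
        q=l==i
        if q.sum()>8: print(' hook n',q.sum(),'s %.4f'%np.median(s[q]),'a %.3f..%.3f'%(a[q].min(),a[q].max()),'zmin %.3f zmax %.3f tipz %.3f'%(z[q].min(),z[q].max(),z[q][a[q].argmin()]))
        if q.sum()>30:
            for b in np.arange(-.08,-.02,.01):
                w=q&(a>b)&(a<b+.01)
                if w.sum()>2: print('   a %.3f z %.4f s %.4f'%(b+.005,np.max(z[w]),s[w].mean()))
    im=c['image'].astype(int).max(-1)
    for nm,m in(('dark',(im<60)&(z<.12)&(z>.005)&(a<0)&(a>-.12)&(abs(s)<.22)),('white',(im>195)&(z<.15)&(a<.0)&(a>-.14)&(abs(s)<.1))):
        l,k=ni.label(m)
        for i in range(1,k+1):
            q=l==i
            if 3<q.sum()<200: print(nm,q.sum(),'s %.4f a %.3f z %.3f'%(s[q].mean(),a[q].mean(),z[q].mean()),np.argwhere(q).mean(0)*1.5)
E
python3 - <<'E'
import cv2
im=cv2.imread('pics/side0.png')[210:400,260:420]
cv2.imwrite('pics/crop1.png',cv2.resize(im,None,fx=3.1,fy=3.1,interpolation=2))
E
```

```text
side [-0.0957602   0.68322914] 268 [ 0.66004672 -0.14162686  0.20300599] [0.70231677 0.18773775 0.21234394] post x on line 0.681151144685614
 hook n 34 s -0.1036 a -0.072..-0.015 zmin 0.192 zmax 0.215 tipz 0.213
   a -0.065 z 0.2106 s -0.1045
   a -0.055 z 0.2025 s -0.1034
   a -0.045 z 0.2013 s -0.1025
   a -0.035 z 0.2016 s -0.1053
   a -0.025 z 0.2012 s -0.1054
 hook n 34 s -0.0198 a -0.070..-0.018 zmin 0.192 zmax 0.213 tipz 0.207
   a -0.065 z 0.2126 s -0.0186
   a -0.055 z 0.1994 s -0.0207
   a -0.045 z 0.1961 s -0.0187
   a -0.035 z 0.2013 s -0.0210
   a -0.025 z 0.2046 s -0.0209
 hook n 39 s 0.0648 a -0.070..-0.017 zmin 0.190 zmax 0.214 tipz 0.214
   a -0.065 z 0.2139 s 0.0644
   a -0.055 z 0.2022 s 0.0654
   a -0.045 z 0.1976 s 0.0641
   a -0.035 z 0.2002 s 0.0652
   a -0.025 z 0.2015 s 0.0647
 hook n 39 s 0.1503 a -0.069..-0.016 zmin 0.191 zmax 0.215 tipz 0.212
   a -0.065 z 0.2149 s 0.1507
   a -0.055 z 0.2012 s 0.1506
   a -0.045 z 0.1990 s 0.1501
   a -0.035 z 0.2012 s 0.1495
   a -0.025 z 0.2042 s 0.1505
top [-0.09429684  0.68699458] 475 [ 0.662533   -0.13976647  0.20386
[... 694 characters left out ...]
0.065 z 0.2125 s 0.0644
   a -0.055 z 0.2003 s 0.0662
   a -0.045 z 0.2039 s 0.0655
   a -0.035 z 0.2037 s 0.0647
   a -0.025 z 0.2055 s 0.0650
 hook n 54 s 0.1496 a -0.073..-0.016 zmin 0.195 zmax 0.216 tipz 0.212
   a -0.075 z 0.2144 s 0.1495
   a -0.065 z 0.2158 s 0.1500
   a -0.055 z 0.2050 s 0.1495
   a -0.045 z 0.2052 s 0.1493
   a -0.035 z 0.2035 s 0.1502
   a -0.025 z 0.2055 s 0.1503
dark 33 s -0.1313 a -0.009 z 0.079 [228.45454545 474.63636364]
dark 4 s -0.1910 a -0.036 z 0.020 [246.   500.25]
dark 10 s -0.1586 a -0.036 z 0.017 [247.5  485.25]
dark 9 s -0.1828 a -0.050 z 0.009 [253.5 496.5]
dark 5 s -0.1399 a -0.050 z 0.010 [255. 477.]
dark 4 s 0.0325 a -0.049 z 0.008 [261.   398.25]
```

View pics/crop1.png

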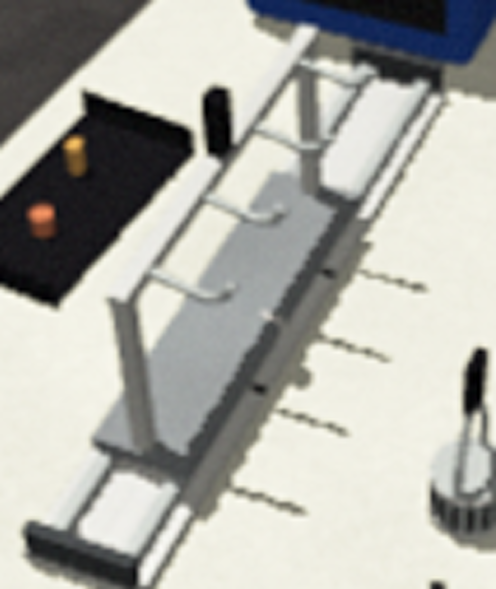

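```bash
python3 - <<'E'
from h import *
th=np.arctan(-.095); ey=np.array([np.sin(th),np.cos(th)]); ex=np.array([ey[1],-ey[0]])
for n,pts in(('top',[((x/2.1+220)/1.5,(y/2.1+180)/1.5) for x,y in((337,167),(471,157),(384,145),(380,85))]),('side',[((x/3.1+260)/1.5,(y/3.1+210)/1.5) for x,y in((260,388),(328,272),(268,315))])):
    c=dict(np.load(f'/tmp/{n}0.npz')); W=cloud(c); g=c['image'].astype(int).mean(-1)
    o=np.array([.687 if n=='top' else .6832,0])
    for i,(u,v) in enumerate(pts):
        u,v=int(round(u)),int(round(v)); G=g[v-3:v+4,u-3:u+4]; dark=not(i>=2)
        k=G.argmin() if dark else G.argmax(); v2,u2=v-3+k//7,u-3+k%7; w=W[v2,u2]; d=w[:2]-o
        print(n,i,(u2,v2),g[v2,u2],w.round(4),'s %.4f a %.4f'%(d@ey,d@ex))
E
```

```text
top 0 (np.int64(253), np.int64(172)) 6.333333333333333 [0.6394 0.0687 0.0155] s 0.0729 a -0.0409
top 1 (np.int64(296), np.int64(169)) 0.0 [ 0.651  -0.0715  0.0171] s -0.0678 a -0.0426
top 2 (np.int64(268), np.int64(165)) 170.33333333333334 [0.6555 0.0201 0.047 ] s 0.0230 a -0.0294
top 3 (np.int64(266), np.int64(146)) 159.66666666666666 [0.7207 0.0274 0.0407] s 0.0241 a 0.0361
side 0 (np.int64(229), np.int64(223)) 16.0 [0.6354 0.066  0.0135] s 0.0702 a -0.0413
side 1 (np.int64(243), np.int64(198)) 25.0 [ 0.6501 -0.0672  0.0199] s -0.0638 a -0.0393
side 2 (np.int64(230), np.int64(207)) 214.0 [0.658  0.0175 0.0434] s 0.0198 a -0.0234
```

Request:
send_rows(
  increments=[0,0,-0.01,2.5,3.1,0.5,1,0,0,-0.01,2.5,3.1,0.5,1,0,0,-0.01,2.5,3.1,0.5,1,0,0,-0.01,2.5,3.1,0.5,1,0,0,-0.01,2.5,3.1,0.5,1,0,0,-0.01,2.5,3.1,0.5,1,0,0,-0.01,2.5,3.1,0.5,1,0,0,-0.01,2.5,3.1,0.5,1,0,0,-0.01,2.5,3.1,0.5,1,0,0,-0.01,2.5,3.1,0.5,1,0,0,-0.01,2.5,3.1,0.5,1,0,0,-0.01,2.5,3.1,0.5,1,0,0,-0.01,2.5,3.1,0.5,1,0,0,-0.01,2.5,3.1,0.5,1,0,0,-0.01,2.5,3.1,0.5,1,0,0,-0.01,2.5,3.1,0.5,1,0,0,-0.01,2.5,3.1,0.5,1,0,0,-0.01,2.5,3.1,0.5,1,0,0,-0.01,2.5,3.1,0.5,1,0,0,-0.01,2.5,3.1,0.5,1],
  newtons=20,
)

```text
time: 1.77
position: [0.681, 0.0236, 0.3302]
tool_rot: [0.999, 0.046, -0.001, -0.0]
ft_force: [0.5, 0.1, 0.3]
grip_width: 0.0871
grip_force: 0.0
```

Request:
send_rows(
  increments=[0,0,0,0,0,0,1,0,0,0,0,0,0,1,0,0,0,0,0,0,1],
)

```text
time: 2.02
position: [0.6796, 0.0215, 0.3295]
tool_rot: [0.999, 0.047, -0.001, 0.0]
ft_force: [-0.2, 0.1, -0.5]
grip_width: 0.0869
grip_force: 0.0
```

Request:
send_rows(
  increments=[0,0,0,0.1,0,-2.5,1,0,0,0,0.1,0,-2.5,1,0,0,0,0.1,0.1,-2.3,1,0,0,0,0,0,-1,1,0,0,0,0,0,-1,1,0,0,0,0,0,0,0.2,0,0,0,0,0,0,0.1,0,0,0,0,0,0,0,0,0,0,0,0,0,0,0,0,0,0,0,0,0,0,0,0,0,0,0,0,0,0,0,0,0,0,0],
  newtons=25,
)

```text
time: 3.02
position: [0.6836, 0.0227, 0.2382]
tool_rot: [0.999, 0.046, 0.001, 0.0]
ft_force: [0.8, 0.9, -0.1]
grip_width: 0.0479
grip_force: 0.0
```

Request:
send_rows(
  increments=[0,0,0,0,0,0,0,0,0,0,0,0,0,0,0,0,0,0,0,0,0,0,0,0,0,0,0,0,0,0,0,0,0,0,0,0,0,0,0,0,0,0,0,0,0,0,0,0,0],
)

```text
time: 3.6
position: [0.6834, 0.0223, 0.2375]
tool_rot: [0.999, 0.046, -0.0, 0.0]
ft_force: [-0.2, -0.2, 0.3]
grip_width: 0.0199
grip_force: 25.0
```

Request:
send_rows(
  increments=[0,0,0,-0.1,1,0,0,0,0,0,-0.1,1,0,0,0,0,0,-0.1,1,0,0,0,0,0,-0.1,1,0,0,0,0,0,0,0.4,0,0,0,0,0,0,0,0,0,0,0,0,0,0,0,0],
)

```text
time: 4.18
position: [0.6789, 0.0693, 0.2374]
tool_rot: [0.999, 0.047, -0.0, -0.002]
ft_force: [-0.7, 4.2, -0.3]
grip_width: 0.0197
grip_force: 25.1
```

Request:
send_rows(
  increments=[0,0,0,0,0.2,0,0,0,0,0,0,0,0,0,0,0,0,0,0,0,0],
)

```text
time: 4.43
position: [0.6788, 0.0699, 0.2374]
tool_rot: [0.999, 0.047, -0.001, -0.001]
ft_force: [-1.1, 3.5, 0.3]
grip_width: 0.0197
grip_force: 25.0
```

Request:
send_rows(
  increments=[0,0,0,0,0.2,0,0,0,0,0,0,0,0,0,0,0,0,0,0,0,0],
)

```text
time: 4.68
position: [0.6788, 0.0706, 0.2374]
tool_rot: [0.999, 0.046, -0.001, -0.0]
ft_force: [-2.5, 1.3, 0.3]
grip_width: 0.0199
grip_force: 25.0
```

Request:
send_rows(
  increments=[0,0,0,0,0.1,0,0,0,0,0,0,0,0,0,0,0,0,0,0,0,0],
)

```text
time: 4.93
position: [0.6788, 0.071, 0.2374]
tool_rot: [0.999, 0.046, -0.001, 0.0]
ft_force: [-3.6, -1.9, 0.5]
grip_width: 0.0194
grip_force: 25.0
```

Request:
send_rows(
  increments=[0,0,0,0,0,0,0.7,0,0,0,0,0,0,0.7,0,0,0,0,0,0,0.7,0,0,0,0,0,0,0.7,0,0,0,0,0,0,0.7,0,0,0,0,0,0,0.7,0,0,0,0,0,0,0.7,0,0,0,0,0,1,0.7,0,0,0,0,0,2,0.7,0,0,0,0,0,2,0.7,0,0,0,0,0,2,0.7,0,0,0,0,0,1,0.7],
)

```text
time: 5.93
position: [0.6808, 0.0716, 0.3215]
tool_rot: [0.999, 0.046, 0.003, 0.0]
ft_force: [0.4, -0.2, 0.0]
grip_width: 0.0609
grip_force: 0.0
```

Request:
send_rows(
  increments=[0,0,0.09,-1.5,1,0,0.7,0,0,0.09,-1.5,1,0,0.7,0,0,0.09,-1.5,1,0,0.7,0,0,0.09,-1.5,1,0,0.7,0,0,0.09,-1.5,1,0,0.7,0,0,0.09,-1.5,1,0,0.7,0,0,0.09,-1.5,1,0,0.7,0,0,0.09,-1.5,1,0,0.7,0,0,0.09,-1.5,1,0,0.7,0,0,0.09,-1.5,1,0,0.7,0,0,0.09,-1.5,1,0,0.7,0,0,0.09,-1.5,1,0,0.7,0,0,0.09,-1.5,1,0,0.7,0,0,0.09,-1.5,1,0,0.7,0,0,0.09,-1.5,1,0,0.7,0,0,0.09,-1.5,1,0,0.7,0,0,0.09,-1.5,1,0,0.7,0,0,0.09,-1.5,1,0,0.7,0,0,0.09,-1.5,1,0,0.7,0,0,0.09,-1.5,1,0,0.7],
)

```text
time: 7.6
position: [0.3786, 0.272, 0.3179]
tool_rot: [0.583, 0.813, 0.0, 0.0]
ft_force: [1.0, -0.3, -0.1]
grip_width: 0.0609
grip_force: 0.0
```

```bash
cat >> h.py <<'E'
def look(tag,f=None):
    cs={n:shot(n) for n in('side','top')}
    for n,c in cs.items(): save(c,f'pics/{n}{tag}.png')
    tabs(cs)
    th=np.arctan(-.095); ey=np.array([np.sin(th),np.cos(th)]); ex=np.array([ey[1],-ey[0]])
    for n,c in cs.items():
        W=cloud(c); d=W[...,:2]-np.array([.687 if n=='top' else .6832,0]); a=d@ex; s=d@ey; z=W[...,2]
        m=(a<-.015)&(a>-.09)&(z>.185)&(z<.22)&(abs(s)<.3); l,k=ni.label(m,np.ones((3,3)))
        print(n,'hooks s',[(round(float(np.median(s[l==i])),4),int((l==i).sum())) for i in range(1,k+1) if (l==i).sum()>15])
        m=(c['image'].max(-1)<70)&(z>.222)&(z<.275)&(abs(a)<.02)&(abs(s)<.25)
        if m.any(): print(n,'post s %.4f..%.4f a %.4f..%.4f'%(s[m].min(),s[m].max(),a[m].min(),a[m].max()))
    o=robot.get_obs(); q=o['tool_rot']; print('t',o['time'],'pos',np.round(o['position'],4),'yaw',round(2*np.arctan2(q[1],q[0]),4),'q',np.round(o['q'],2))
E
python3 -c "from h import *;look('1')"
```

```text
side tab 39 [ 0.3853 -0.2465  0.1535] min [ 0.381 -0.256  0.131] max [ 0.392 -0.235  0.172] ang 75.0
side tab 22 [ 0.4293 -0.1027  0.1578] min [ 0.425 -0.124  0.128] max [ 0.437 -0.094  0.172] ang -67.0
side tab 12 [0.4364 0.0954 0.1695] min [0.433 0.088 0.164] max [0.441 0.103 0.172] ang 80.0
side tab 14 [0.4374 0.0999 0.1386] min [0.433 0.094 0.128] max [0.442 0.102 0.147] ang -153.0
side tab 43 [0.3733 0.286  0.1583] min [0.368 0.269 0.129] max [0.381 0.293 0.174] ang 108.0
top tab 39 [0.4379 0.089  0.1656] min [0.433 0.079 0.135] max [0.444 0.101 0.176] ang -83.0
top tab 34 [ 0.4292 -0.1077  0.1671] min [ 0.423 -0.119  0.137] max [ 0.438 -0.097  0.174] ang -67.0
top tab 26 [0.3761 0.2728 0.1598] min [0.371 0.268 0.131] max [0.381 0.279 0.177] ang 135.0
top tab 45 [ 0.385  -0.2505  0.1643] min [ 0.379 -0.265  0.13 ] max [ 0.391 -0.241  0.175] ang -102.0
side hooks s [(-0.0553, 34), (0.0314, 37), (0.1158, 40), (0.1997, 46)]
side post s 0.0649..0.0834 a -0.0058..0.0119
top hooks s [(-0.0543, 54), (0.0302, 51), (0.1152, 54), (0.2, 49)]
top post s 0.0630..0.0820 a -0.0093..0.0075
t 7.7 pos [0.3771 0.2724 0.3178] yaw 1.896 q [0.38 0.2  1.7  0.   1.24 0.06]
```

Request:
send_rows(
  increments=[0,0,0,-0.1,0.3,-2,0.7,0,0,0,-0.1,0.4,-3,0.7,0,0,0,-0.1,0,-3,0.5,0,0,0,0,0,-3,0.5,0,0,0,0,0,-3,0.5,0,0,0,0,0,-2,0.5,0,0,0,0,0,-1.7,0.5,0,0,0,0,0,0,0,0,0,0,0,0,0,0,0,0,0,0,0,0,0,0,0,0,0,0,0,0,0,0,0,0,0,0,0,0,0,0,0,0,0,0,0,0,0,0,0,0,0,0,0,0,0,0,0,0,0,0,0,0,0,0,0],
  newtons=25,
)

```text
time: 9.03
position: [0.3765, 0.2787, 0.1413]
tool_rot: [0.585, 0.811, 0.0, 0.0]
ft_force: [-1.9, -0.2, 6.0]
grip_width: 0.01
grip_force: 25.0
```

Request:
send_rows(
  increments=[0,0,0,0,0,0.5,0,0,0,0,0,0,2,0,0,0,0,0,0,2.3,0,0,0,0,0,0,2.3,0,0,0,0,0,0,2.3,0,0,0,0,0,0,1.9,0,0,0,-0.02,0.7,-0.4,0,0,0,0,-0.02,1.5,-0.9,0,0,0,0,-0.02,1.5,-0.9,0,0,0,0,-0.02,1.5,-0.9,0,0,0,0,-0.02,1.5,-1,0,0,0,0,-0.02,1.5,-1,0,0,0,0,-0.02,1.5,-1,0,0,0,0,-0.02,1.5,-1,0,0,0,0,-0.02,1.5,-1,0,0,0,0,-0.02,1.5,-0.9,0,0,0,0,-0.027,1,-0.4,0,0,0,0,0,0,0,0,0,0,0,0,0,0,0,0,0,0,0,0,0,0],
)

```text
validation failed for argument at $.in...
```

```bash
python3 -c "
from h import *;look('2')
c=shot('side');cv2.imwrite('pics/c2.png',cv2.resize(c['image'][90:270,130:340,::-1],None,fx=3,fy=3,interpolation=2))"
```

```text
side tab 82 [0.3746 0.2886 0.1584] min [0.362 0.28  0.129] max [0.387 0.294 0.183] ang -161.0
top tab 40 [0.4378 0.0893 0.1655] min [0.433 0.079 0.136] max [0.444 0.101 0.179] ang -82.0
top tab 35 [ 0.4294 -0.1077  0.1675] min [ 0.422 -0.119  0.137] max [ 0.439 -0.097  0.176] ang -67.0
top tab 46 [ 0.385  -0.2505  0.1631] min [ 0.379 -0.265  0.132] max [ 0.392 -0.24   0.177] ang -100.0
side hooks s [(-0.0549, 34), (0.0298, 37), (0.1153, 39), (0.2004, 44)]
side post s 0.0609..0.0833 a -0.0071..0.0105
top hooks s [(-0.0544, 54), (0.03, 51), (0.1151, 52), (0.2004, 49)]
top post s 0.0630..0.0820 a -0.0096..0.0075
t 9.1333 pos [0.3766 0.2787 0.1413] yaw 1.893 q [ 0.4   0.47  1.91 -0.    0.77  0.08]
```

View pics/c2.png

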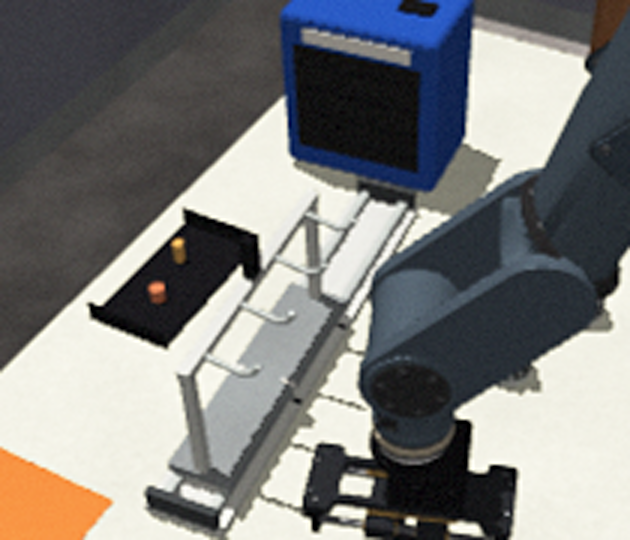

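The move was refused for having too many rows. The picture shows the arm still over basket A at about (415,480), and the sled pointer meeting the loading mark near (295,390). I'll resend it in two calls.

Request:
send_rows(
  increments=[0,0,0,0,0,0.5,0,0,0,0,0,0,2,0,0,0,0,0,0,2.3,0,0,0,0,0,0,2.3,0,0,0,0,0,0,2.3,0,0,0,0,0,0,1.9,0],
)

```text
time: 9.68
position: [0.3763, 0.2787, 0.2549]
tool_rot: [0.585, 0.811, 0.0, 0.0]
ft_force: [0.1, 1.0, -1.8]
grip_width: 0.0094
grip_force: 25.0
```

Request:
send_rows(
  increments=[0,0,-0.02,0.7,-0.4,0,0,0,0,-0.02,1.5,-0.9,0,0,0,0,-0.02,1.5,-0.9,0,0,0,0,-0.02,1.5,-0.9,0,0,0,0,-0.02,1.5,-1,0,0,0,0,-0.02,1.5,-1,0,0,0,0,-0.02,1.5,-1,0,0,0,0,-0.02,1.5,-1,0,0,0,0,-0.02,1.5,-1,0,0,0,0,-0.02,1.5,-0.9,0,0,0,0,-0.027,1,-0.4,0,0,0,0,0,0,0,0,0,0,0,0,0,0,0,0,0,0,0,0,0,0,0],
)

```text
time: 10.85
position: [0.5272, 0.1849, 0.2531]
tool_rot: [0.673, 0.74, -0.001, -0.001]
ft_force: [-0.9, 0.5, -2.7]
grip_width: 0.0099
grip_force: 25.0
```

```bash
python3 -c "
from h import *;look('3')
a=cv2.imread('pics/side3.png')[200:520,180:530];cv2.imwrite('pics/c3.png',cv2.resize(a,None,fx=1.8,fy=1.8,interpolation=2))"
```

```text
side tab 40 [ 0.3856 -0.2478  0.154 ] min [ 0.381 -0.265  0.129] max [ 0.392 -0.24   0.173] ang 76.0
side tab 22 [ 0.4293 -0.1028  0.1577] min [ 0.426 -0.117  0.131] max [ 0.436 -0.095  0.172] ang -67.0
side tab 44 [0.4371 0.0956 0.1546] min [0.433 0.079 0.13 ] max [0.443 0.104 0.175] ang 93.0
side tab 18 [0.4979 0.192  0.1413] min [0.495 0.185 0.13 ] max [0.5   0.198 0.153] ang 74.0
side tab 9 [0.504  0.2053 0.1413] min [0.503 0.203 0.132] max [0.506 0.208 0.152] ang -113.0
side tab 8 [0.5145 0.212  0.1412] min [0.511 0.211 0.133] max [0.517 0.214 0.148] ang 163.0
top tab 8 [0.5201 0.1582 0.1408] min [0.514 0.157 0.13 ] max [0.527 0.16  0.152] ang 168.0
top tab 39 [0.4377 0.0894 0.1649] min [0.433 0.079 0.133] max [0.445 0.101 0.178] ang -82.0
top tab 35 [ 0.4294 -0.1078  0.1669] min [ 0.423 -0.119  0.138] max [ 0.438 -0.097  0.175] ang -67.0
top tab 45 [ 0.385  -0.2506  0.1642] min [ 0.379 -0.265  0.132] max [ 0.392 -0.24   0.177] ang -101.0
side hooks s [(0.2005, 46)]
side post s 0.0618..0.0659 a -0.0020..0.0111
top hooks s [(-0.0545, 54), (0.0302, 52), (0.1152, 54)]
top post s 0.0630..0.0805 a -0.0098..0.0073
t 10.95 pos [0.5272 0.1852 0.2534] yaw 1.6668 q [0.14 0.41 1.57 0.   1.16 0.04]
```

View pics/c3.png

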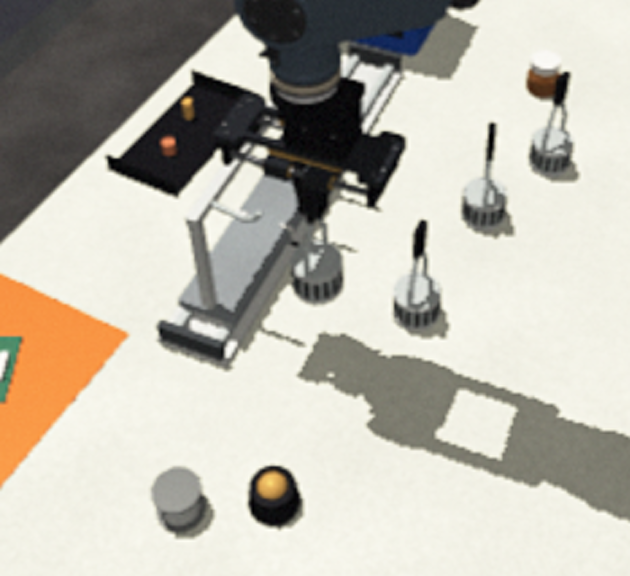

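Request:
send_rows(
  increments=[0,0,0,1,0.1,0,0,0,0,0,1.5,0.1,0,0,0,0,0,1.5,0.2,0,0,0,0,0,1.5,0.1,0,0,0,0,0,1.5,0.2,0,0,0,0,0,1.3,0.1,0,0,0,0,0,0.7,0.1,0,0,0,0,0,0,0,0,0,0,0,0,0,0,0,0],
)

```text
time: 11.7
position: [0.618, 0.1939, 0.2532]
tool_rot: [0.673, 0.74, -0.0, -0.0]
ft_force: [-0.2, -0.0, -2.2]
grip_width: 0.0099
grip_force: 25.0
```

Request:
send_rows(
  increments=[0,0,0,0,0,-0.8,0,0,0,0,0,0,-0.8,0,0,0,0,0,0,-0.6,0,0,0,0,0,0,0,0,0,0,0,0,0,0,0],
)

```text
time: 12.12
position: [0.6176, 0.1936, 0.2306]
tool_rot: [0.673, 0.74, -0.001, -0.001]
ft_force: [0.8, 1.1, -3.2]
grip_width: 0.0098
grip_force: 25.0
```

Request:
send_rows(
  increments=[0,0,0,0,0,-0.3,0,0,0,0,0,0,0,0,0,0,0,0,0,0,0],
)

```text
time: 12.37
position: [0.6184, 0.1936, 0.2286]
tool_rot: [0.673, 0.74, 0.0, 0.0]
ft_force: [-0.3, -0.4, -2.1]
grip_width: 0.0099
grip_force: 25.0
```

Request:
send_rows(
  increments=[0,0,0,0,0,-0.2,0,0,0,0,0,0,0,0,0,0,0,0,0,0,0],
)

```text
time: 12.62
position: [0.6184, 0.1936, 0.2265]
tool_rot: [0.673, 0.74, -0.0, -0.0]
ft_force: [0.4, -0.5, -1.8]
grip_width: 0.0096
grip_force: 25.0
```

Request:
send_rows(
  increments=[0,0,0,0,0,-0.2,0,0,0,0,0,0,0,0,0,0,0,0,0,0,0],
)

```text
time: 12.87
position: [0.6183, 0.1936, 0.2244]
tool_rot: [0.673, 0.74, -0.0, -0.0]
ft_force: [0.1, 0.9, -1.1]
grip_width: 0.0101
grip_force: 25.0
```

Request:
send_rows(
  increments=[0,0,0,0,0,-0.15,0,0,0,0,0,0,0,0,0,0,0,0,0,0,0],
)

```text
time: 13.12
position: [0.6183, 0.1936, 0.2229]
tool_rot: [0.673, 0.74, -0.0, -0.0]
ft_force: [0.0, -0.3, -2.8]
grip_width: 0.0098
grip_force: 25.0
```

Request:
send_rows(
  increments=[0,0,0,0,0,-0.1,0,0,0,0,0,0,0,0,0,0,0,0,0,0,0],
)

```text
time: 13.37
position: [0.6184, 0.1936, 0.222]
tool_rot: [0.673, 0.74, -0.0, -0.0]
ft_force: [-0.7, 0.7, -1.9]
grip_width: 0.0096
grip_force: 25.0
```

Request:
send_rows(
  increments=[0,0,0,0,0,-0.15,0,0,0,0,0,0,0,0,0,0,0,0,0,0,0],
)

```text
time: 13.62
position: [0.6187, 0.1937, 0.2211]
tool_rot: [0.673, 0.74, 0.0, 0.0]
ft_force: [-1.4, 0.5, 0.4]
grip_width: 0.0101
grip_force: 25.0
```

Request:
send_rows(
  increments=[0,0,0,0,0,-0.15,0,0,0,0,0,0,0,0,0,0,0,0,0,0,0],
)

```text
time: 13.87
position: [0.6188, 0.1937, 0.2208]
tool_rot: [0.673, 0.74, 0.001, 0.001]
ft_force: [-3.0, -0.3, 6.6]
grip_width: 0.01
grip_force: 25.0
```

```bash
python3 -c "
from h import *;look('4')
a=cv2.imread('pics/side4.png')[200:520,180:530];cv2.imwrite('pics/c4.png',cv2.resize(a,None,fx=1.8,fy=1.8,interpolation=2))"
```

```text
side tab 31 [ 0.3861 -0.2454  0.1483] min [ 0.38  -0.258  0.129] max [ 0.392 -0.241  0.171] ang -135.0
side tab 22 [ 0.4293 -0.1028  0.1578] min [ 0.425 -0.121  0.13 ] max [ 0.437 -0.095  0.173] ang -66.0
side tab 44 [0.4368 0.0964 0.1555] min [0.432 0.08  0.13 ] max [0.443 0.104 0.174] ang 92.0
top tab 37 [0.4373 0.0893 0.1655] min [0.433 0.079 0.137] max [0.444 0.101 0.177] ang 98.0
top tab 34 [ 0.4293 -0.1079  0.1672] min [ 0.422 -0.119  0.134] max [ 0.438 -0.097  0.178] ang -66.0
top tab 43 [ 0.385  -0.2511  0.1641] min [ 0.379 -0.265  0.131] max [ 0.391 -0.241  0.176] ang -101.0
side hooks s [(-0.0543, 34), (0.031, 37), (0.203, 67)]
top hooks s [(-0.0544, 54), (0.0303, 53), (0.1152, 55)]
top post s 0.0630..0.0805 a -0.0096..0.0077
t 13.9667 pos [0.6188 0.1937 0.2208] yaw 1.6659 q [ 0.13  0.57  1.38 -0.    1.19  0.04]
```

View pics/c4.png

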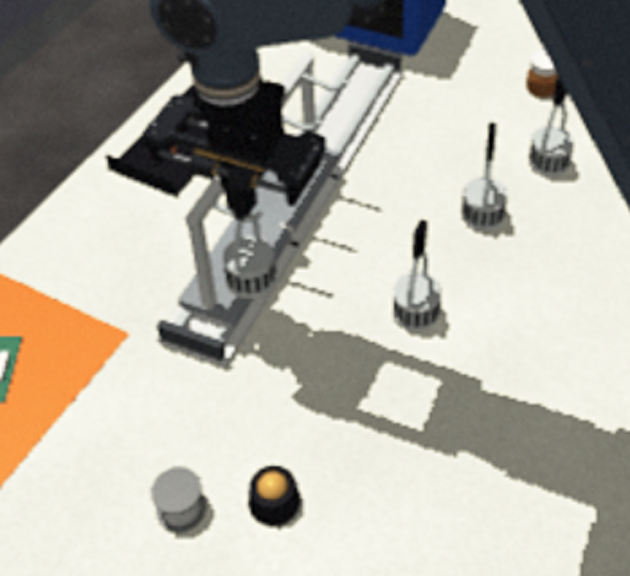

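Request:
send_rows(
  increments=[0,0,0,-0.2,0,0.15,0,0,0,0,0,0,0,0,0,0,0,0,0,0,0,0,0,0,0,0,0,0.4,0,0,0,0,0,0,0.4,0,0,0,0,0,0,0.4,0,0,0,0,0,0,0.4,0,0,0,0,0,0,0.4,0,0,0,0,0,0,0.4,0,0,0,0,0,0,0.4,0,0,0,0,0,1,0.4,0,0,0,0,0,2,0.4,0,0,0,0,0,2,0.4,0,0,0,0,0,1,0.4],
)

```text
time: 15.13
position: [0.6175, 0.1939, 0.2837]
tool_rot: [0.673, 0.74, 0.002, 0.001]
ft_force: [0.9, 0.2, 0.2]
grip_width: 0.0343
grip_force: 0.0
```

Request:
send_rows(
  increments=[0,0,-0.02,-2.5,-1.3,0.5,0.6,0,0,-0.02,-2.5,-1.3,0.5,0.6,0,0,-0.02,-2.5,-1.3,0.5,0.6,0,0,0,-2.5,-1.3,0,0.6,0,0,0,-2.5,-1.3,0,0.6,0,0,0.03,-2.5,-1.3,0,0.6,0,0,0.03,-2.5,-1.3,0,0.6,0,0,0,0,0,0,0.6,0,0,0,0,0,0,0.6],
)

```text
time: 15.88
position: [0.4404, 0.1024, 0.2961]
tool_rot: [0.673, 0.739, 0.0, 0.0]
ft_force: [0.1, -0.3, 0.8]
grip_width: 0.0526
grip_force: 0.0
```

```bash
cat >>h.py <<'E'
def hung():
    for n in('side','top'):
        c=shot(n); W=cloud(c); th=np.arctan(-.095); ey=np.array([np.sin(th),np.cos(th)]); ex=np.array([ey[1],-ey[0]])
        d=W[...,:2]-np.array([.687 if n=='top' else .6832,0]); a=d@ex; s=d@ey; z=W[...,2]
        m=(c['image'].max(-1)<70)&(z>.205)&(z<.275)&(a>-.09)&(a<-.025)&(abs(s)<.4); l,k=ni.label(m)
        for i in range(1,k+1):
            q=l==i
            if q.sum()>8: print(n,'hung tab',q.sum(),'s %.3f..%.3f a %.3f..%.3f z %.3f..%.3f'%(s[q].min(),s[q].max(),a[q].min(),a[q].max(),z[q].min(),z[q].max()))
E
python3 -c "from h import *;look('5');hung()"
```

```text
side tab 42 [ 0.3854 -0.2472  0.1537] min [ 0.381 -0.262  0.13 ] max [ 0.392 -0.24   0.174] ang 69.0
side tab 44 [0.4369 0.0961 0.1552] min [0.432 0.079 0.128] max [0.442 0.103 0.174] ang 95.0
top tab 9 [0.617  0.1696 0.152 ] min [0.613 0.167 0.132] max [0.619 0.172 0.177] ang 155.0
top tab 10 [0.6106 0.2185 0.1531] min [0.606 0.215 0.13 ] max [0.613 0.222 0.18 ] ang 128.0
top tab 46 [0.5951 0.1975 0.1326] min [0.584 0.185 0.128] max [0.61  0.212 0.14 ] ang 136.0
top tab 35 [ 0.4293 -0.1077  0.1678] min [ 0.423 -0.119  0.136] max [ 0.438 -0.097  0.174] ang -67.0
top tab 45 [ 0.385  -0.2506  0.1639] min [ 0.379 -0.265  0.134] max [ 0.391 -0.24   0.178] ang -101.0
side hooks s [(0.0307, 38), (0.1149, 39), (0.2027, 73)]
side post s 0.0625..0.0836 a -0.0069..0.0112
top hooks s [(-0.0543, 54), (0.0302, 52), (0.1152, 55), (0.1991, 17), (0.1984, 35)]
top post s 0.0630..0.0806 a -0.0104..0.0087
t 15.9833 pos [0.4426 0.1027 0.2962] yaw 1.6653 q [-0.02  0.21  1.76  0.    1.17 -0.11]
side hung tab 65 s 0.193..0.214 a -0.054..-0.042 z 0.206..0.252
top hung tab 175 s -0.400..-0.362 a -0.062..-0.025 z 0.205..0.267
top hung tab 65 s 0.190..0.211 a -0.057..-0.046 z 0.206..0.256
```

Request:
send_rows(
  increments=[0,0,0.03,-0.3,-0.7,-1,0.6,0,0,0,-0.2,-0.6,-2.5,0.6,0,0,0,0,0,-3,0.6,0,0,0,0,0,-3,0.5,0,0,0,0,0,-3,0.5,0,0,0,0,0,-2,0.5,0,0,0,0,0,-1,0.5,0,0,0,0,0,0,0,0,0,0,0,0,0,0,0,0,0,0,0,0,0,0,0,0,0,0,0,0,0,0,0,0,0,0,0,0,0,0,0,0,0,0,0,0,0,0,0,0,0,0,0,0,0,0,0,0,0,0,0,0,0,0,0],
)

```text
time: 17.42
position: [0.4372, 0.0896, 0.1412]
tool_rot: [0.662, 0.75, 0.001, 0.001]
ft_force: [0.8, -0.2, 3.7]
grip_width: 0.0099
grip_force: 25.0
```

Request:
send_rows(
  increments=[0,0,0,0,0,0.8,0,0,0,0,0,0,2,0,0,0,0,0,0,2.5,0,0,0,0,0,0,2.5,0,0,0,0,0,0,2,0,0,0,0,0,0,1,0,0,0,-0.01,1,0.1,0,0,0,0,-0.01,1.7,0.2,0,0,0,0,-0.01,1.8,0.2,0,0,0,0,0,1.8,0.2,0,0,0,0,0,1.8,0.2,0,0,0,0,0,1.1,0.2,0,0,0,0,0,0.7,0,0,0,0,0,0,0,0,0,0,0,0,0,0,0,0,0,0,0,0,0,0,0,0,0,0,0,0,0,0,0],
)

```text
time: 18.83
position: [0.5342, 0.1006, 0.2482]
tool_rot: [0.673, 0.74, -0.001, -0.001]
ft_force: [-0.1, -0.5, -3.1]
grip_width: 0.0097
grip_force: 24.9
```

Request:
send_rows(
  increments=[0,0,0,1,0.1,0,0,0,0,0,1.5,0.1,0,0,0,0,0,1.5,0.2,0,0,0,0,0,1.5,0.1,0,0,0,0,0,1.5,0.2,0,0,0,0,0,1.3,0.1,0,0,0,0,0,0.7,0.1,0,0,0,0,0,0,0,0,0,0,0,0,0,0,0,0,0,0,0,0,0,-0.8,0,0,0,0,0,0,-0.8,0,0,0,0,0,0,-0.6,0,0,0,0,0,0,-0.2,0,0,0,0,0,0,0,0,0,0,0,0,0,0,0],
)

```text
time: 20.08
position: [0.6252, 0.1096, 0.2243]
tool_rot: [0.673, 0.74, -0.0, -0.0]
ft_force: [0.1, 0.5, -3.3]
grip_width: 0.0098
grip_force: 24.9
```

Request:
send_rows(
  increments=[0,0,0,0,0,-0.2,0,0,0,0,0,0,0,0,0,0,0,0,0,0,0],
)

```text
time: 20.33
position: [0.6255, 0.1096, 0.2227]
tool_rot: [0.673, 0.74, 0.0, 0.0]
ft_force: [1.2, 0.3, -2.7]
grip_width: 0.0098
grip_force: 24.9
```

Request:
send_rows(
  increments=[0,0,0,0,0,-0.15,0,0,0,0,0,0,0,0,0,0,0,0,0,0,0],
)

```text
time: 20.58
position: [0.6257, 0.1096, 0.2214]
tool_rot: [0.673, 0.74, 0.0, 0.0]
ft_force: [0.8, -0.1, -2.1]
grip_width: 0.0096
grip_force: 24.9
```

Request:
send_rows(
  increments=[0,0,0,0,0,-0.1,0,0,0,0,0,0,0,0,0,0,0,0,0,0,0,0,0,0,0,0,0,0.4,0,0,0,0,0,0,0.4,0,0,0,0,0,0,0.4,0,0,0,0,0,0,0.4,0,0,0,0,0,0,0.4,0,0,0,0,0,0,0.4,0,0,0,0,0,0,0.4,0,0,0,0,0,1,0.4,0,0,0,0,0,2,0.4,0,0,0,0,0,2,0.4,0,0,0,0,0,1.5,0.4],
)

```text
time: 21.75
position: [0.6254, 0.1097, 0.2869]
tool_rot: [0.673, 0.74, 0.0, 0.0]
ft_force: [-0.4, -0.1, -0.4]
grip_width: 0.0349
grip_force: 0.0
```

Request:
send_rows(
  increments=[0,0,0.035,-2.2,-2.4,0.3,0.6,0,0,0.035,-2.2,-2.4,0.3,0.6,0,0,0.035,-2.2,-2.4,0.3,0.6,0,0,0.035,-2.2,-2.4,0,0.6,0,0,0.035,-2.2,-2.4,0,0.6,0,0,0.035,-2.2,-2.4,0,0.6,0,0,0.035,-2.2,-2.4,0,0.6,0,0,0.035,-2.2,-2.4,0,0.6,0,0,0.035,-2,-2.6,0,0.6,0,0,0,0,0,0,0.6,0,0,0,0,0,0,0.6],
)

```text
time: 22.67
position: [0.4286, -0.1092, 0.2946]
tool_rot: [0.55, 0.835, 0.0, 0.0]
ft_force: [-0.3, 0.5, 0.5]
grip_width: 0.0523
grip_force: 0.0
```

```bash
python3 -c "from h import *;look('6');hung()"
```

```text
side tab 40 [ 0.3855 -0.2475  0.1537] min [ 0.381 -0.264  0.129] max [ 0.392 -0.238  0.175] ang 76.0
side tab 22 [ 0.4294 -0.103   0.1576] min [ 0.425 -0.117  0.13 ] max [ 0.438 -0.096  0.172] ang -65.0
top tab 66 [0.5993 0.2022 0.1351] min [0.585 0.182 0.128] max [0.618 0.222 0.175] ang -121.0
top tab 8 [0.6159 0.1683 0.1504] min [0.613 0.166 0.132] max [0.618 0.171 0.17 ] ang 130.0
top tab 8 [0.6137 0.1339 0.1331] min [0.61  0.128 0.13 ] max [0.62  0.137 0.136] ang 160.0
top tab 43 [0.605  0.1134 0.132 ] min [0.595 0.104 0.128] max [0.619 0.128 0.138] ang 136.0
top tab 8 [ 0.4256 -0.0991  0.1588] min [ 0.422 -0.102  0.137] max [ 0.429 -0.098  0.171] ang -161.0
top tab 45 [ 0.385  -0.2505  0.1644] min [ 0.379 -0.264  0.131] max [ 0.391 -0.241  0.175] ang -101.0
side hooks s [(-0.0544, 34), (0.0305, 38), (0.1168, 68), (0.2019, 75)]
side post s 0.0614..0.0845 a -0.0071..0.0120
top hooks s [(-0.0545, 52), (0.0302, 52), (0.199, 17), (0.1985, 45), (0.1151, 40)]
top post s 0.0630..0.0805 a -0.0094..0.0074
t 22.7667 pos [ 0.4298 -0.1081  0.2945] yaw 1.9801 q [-0.5   0.19  1.78  0.    1.17 -0.91]
side hung tab 56 s 0.101..0.129 a -0.053..-0.041 z 0.206..0.253
side hung tab 64 s 0.191..0.214 a -0.054..-0.043 z 0.209..0.252
top hung tab 176 s -0.400..-0.362 a -0.061..-0.025 z 0.206..0.264
top hung tab 62 s 0.104..0.126 a -0.056..-0.045 z 0.208..0.256
top hung tab 66 s 0.190..0.214 a -0.058..-0.047 z 0.208..0.256
```

Both baskets are hanging and basket C hasn't moved. I'll grasp C next.

Request:
send_rows(
  increments=[0,0,0,0,0,-2,0.6,0,0,0,0,0,-3,0.6,0,0,0,0,0,-3,0.6,0,0,0,0,0,-3,0.5,0,0,0,0,0,-3,0.5,0,0,0,0,0,-1.3,0.5,0,0,0,0,0,0,0.5,0,0,0,0,0,0,0,0,0,0,0,0,0,0,0,0,0,0,0,0,0,0,0,0,0,0,0,0,0,0,0,0,0,0,0,0,0,0,0,0,0,0,0,0,0,0,0,0,0,0,0,0,0,0,0,0,0,0,0,0,0,0,0],
)

```text
time: 24.2
position: [0.4297, -0.1085, 0.1417]
tool_rot: [0.548, 0.836, 0.0, 0.001]
ft_force: [-0.9, 0.6, 6.6]
grip_width: 0.0097
grip_force: 24.9
```

Request:
send_rows(
  increments=[0,0,0,0,0,0.8,0,0,0,0,0,0,2,0,0,0,0,0,0,2.5,0,0,0,0,0,0,2.5,0,0,0,0,0,0,2,0,0,0,0,0,0,0.9,0,0,0,-0.035,0.8,0.9,0,0,0,0,-0.035,1.4,1.5,0,0,0,0,-0.035,1.4,1.5,0,0,0,0,-0.035,1.4,1.6,0,0,0,0,-0.035,1.4,1.6,0,0,0,0,-0.035,1.4,1.6,0,0,0,0,-0.035,1.4,1.6,0,0,0,0,-0.035,1.4,1.4,0,0,0,0,-0.036,0.8,0.8,0,0,0,0,0,0,0,0,0,0,0,0,0,0,0,0,0,0,0,0,0,0],
)

```text
validation failed for argument at $.in...
```

Request:
send_rows(
  increments=[0,0,0,0,0,0.8,0,0,0,0,0,0,2,0,0,0,0,0,0,2.5,0,0,0,0,0,0,2.5,0,0,0,0,0,0,2,0,0,0,0,0,0,0.9,0],
)

```text
time: 24.7
position: [0.4303, -0.1088, 0.2508]
tool_rot: [0.548, 0.836, 0.0, 0.002]
ft_force: [0.0, -0.2, -1.3]
grip_width: 0.0096
grip_force: 24.9
```

Request:
send_rows(
  increments=[0,0,-0.035,0.8,0.9,0,0,0,0,-0.035,1.4,1.5,0,0,0,0,-0.035,1.4,1.5,0,0,0,0,-0.035,1.4,1.6,0,0,0,0,-0.035,1.4,1.6,0,0,0,0,-0.035,1.4,1.6,0,0,0,0,-0.035,1.4,1.6,0,0,0,0,-0.035,1.4,1.4,0,0,0,0,-0.036,0.8,0.8,0,0],
)

```text
time: 25.45
position: [0.5443, 0.0182, 0.248]
tool_rot: [0.673, 0.739, 0.0, -0.0]
ft_force: [0.6, -0.3, -1.1]
grip_width: 0.01
grip_force: 24.9
```

Request:
send_rows(
  increments=[0,0,0,0,0,0,0,0,0,0,0,0,0,0,0,0,0,0,0,0,0,0,0,0,0,0,0,0],
)

```text
time: 25.78
position: [0.5424, 0.016, 0.2479]
tool_rot: [0.673, 0.739, -0.001, -0.0]
ft_force: [0.1, 0.9, -2.6]
grip_width: 0.0099
grip_force: 24.9
```

Request:
send_rows(
  increments=[0,0,0,1,0.1,0,0,0,0,0,1.5,0.2,0,0,0,0,0,1.5,0.2,0,0,0,0,0,1.5,0.1,0,0,0,0,0,1.5,0.2,0,0,0,0,0,1.3,0.1,0,0,0,0,0,0.8,0.1,0,0,0,0,0,0,0,0,0,0,0,0,0,0,0,0,0,0,0,0,0,-0.8,0,0,0,0,0,0,-0.8,0,0,0,0,0,0,-0.6,0,0,0,0,0,0,-0.2,0,0,0,0,0,0,0,0,0,0,0,0,0,0,0],
)

```text
time: 27.03
position: [0.6343, 0.0266, 0.2238]
tool_rot: [0.673, 0.74, -0.0, -0.0]
ft_force: [-0.7, 0.0, -2.2]
grip_width: 0.0098
grip_force: 24.9
```

Request:
send_rows(
  increments=[0,0,0,0,0,-0.15,0,0,0,0,0,0,0,0,0,0,0,0,0,0,0],
)

```text
time: 27.28
position: [0.6345, 0.0266, 0.2226]
tool_rot: [0.673, 0.74, 0.0, 0.0]
ft_force: [-0.4, -0.4, -2.0]
grip_width: 0.0101
grip_force: 24.9
```

Request:
send_rows(
  increments=[0,0,0,0,0,-0.15,0,0,0,0,0,0,0,0,0,0,0,0,0,0,0],
)

```text
time: 27.53
position: [0.6347, 0.0266, 0.2215]
tool_rot: [0.673, 0.74, 0.0, 0.0]
ft_force: [-0.6, -0.3, 0.1]
grip_width: 0.0101
grip_force: 24.9
```

Request:
send_rows(
  increments=[0,0,0,0,0,0,0.4,0,0,0,0,0,0,0.4,0,0,0,0,0,0,0.4,0,0,0,0,0,0,0.4,0,0,0,0,0,0,0.4,0,0,0,0,0,0,0.4,0,0,0,0,0,0,0.4,0,0,0,0,0,1,0.4,0,0,0,0,0,2,0.4,0,0,0,0,0,2,0.4,0,0,0,0,0,1.5,0.4],
)

```text
time: 28.45
position: [0.635, 0.0266, 0.2884]
tool_rot: [0.673, 0.74, 0.001, 0.001]
ft_force: [0.2, 0.5, 0.3]
grip_width: 0.035
grip_force: 0.0
```

Request:
send_rows(
  increments=[0,0,-0.03,-2.5,-2.8,0.3,0.6,0,0,-0.03,-2.5,-2.8,0.3,0.6,0,0,-0.03,-2.5,-2.8,0.3,0.6,0,0,-0.03,-2.5,-2.8,0,0.6,0,0,-0.03,-2.5,-2.8,0,0.6,0,0,-0.03,-2.5,-2.8,0,0.6,0,0,-0.03,-2.5,-2.8,0,0.6,0,0,-0.03,-2.5,-2.8,0,0.6,0,0,-0.03,-2.5,-2.8,0,0.6,0,0,-0.025,-2.4,-2.7,0,0.6,0,0,0,0,0,0,0.6,0,0,0,0,0,0,0.6],
)

```text
time: 29.45
position: [0.3847, -0.2539, 0.2959]
tool_rot: [0.776, 0.631, 0.0, 0.001]
ft_force: [-0.3, -0.2, 0.2]
grip_width: 0.0523
grip_force: 0.0
```

```bash
python3 -c "from h import *;look('7');hung()"
```

```text
side tab 40 [ 0.3858 -0.2474  0.1541] min [ 0.38  -0.263  0.129] max [ 0.392 -0.24   0.173] ang 74.0
top tab 66 [0.5991 0.2023 0.135 ] min [0.585 0.182 0.128] max [0.618 0.221 0.181] ang -122.0
top tab 42 [0.604  0.113  0.1327] min [0.595 0.103 0.128] max [0.619 0.128 0.139] ang 143.0
top tab 35 [0.6108 0.0283 0.1322] min [0.603 0.017 0.128] max [0.62  0.038 0.138] ang -114.0
side hooks s [(-0.0547, 34), (0.0314, 63), (0.1162, 63), (0.2018, 76)]
side post s 0.0592..0.0838 a -0.0069..0.0126
top hooks s [(-0.0544, 54), (0.1158, 17), (0.1995, 17), (0.0304, 37), (0.1152, 44), (0.199, 40)]
top post s 0.0630..0.0806 a -0.0094..0.0075
t 29.55 pos [ 0.3858 -0.2521  0.2956] yaw 1.3696 q [-0.82  0.22  1.74  0.    1.18 -0.62]
side hung tab 61 s 0.019..0.043 a -0.052..-0.041 z 0.205..0.252
side hung tab 57 s 0.103..0.129 a -0.053..-0.042 z 0.205..0.253
side hung tab 64 s 0.191..0.215 a -0.054..-0.043 z 0.205..0.255
top hung tab 172 s -0.400..-0.362 a -0.061..-0.026 z 0.205..0.265
top hung tab 64 s 0.020..0.042 a -0.056..-0.043 z 0.206..0.257
top hung tab 64 s 0.104..0.126 a -0.056..-0.045 z 0.208..0.256
top hung tab 65 s 0.190..0.214 a -0.057..-0.045 z 0.213..0.256
```

Request:
send_rows(
  increments=[0,0,0,0,0,-2,0.6,0,0,0,0,0,-3,0.6,0,0,0,0,0,-3,0.6,0,0,0,0,0,-3,0.5,0,0,0,0,0,-3,0.5,0,0,0,0,0,-1.4,0.5,0,0,0,0,0,0,0.5,0,0,0,0,0,0,0,0,0,0,0,0,0,0,0,0,0,0,0,0,0,0,0,0,0,0,0,0,0,0,0,0,0,0,0,0,0,0,0,0,0,0,0,0,0,0,0,0,0,0,0,0,0,0,0,0,0,0,0,0,0,0,0],
)

```text
time: 30.98
position: [0.386, -0.2529, 0.1417]
tool_rot: [0.775, 0.632, 0.0, 0.001]
ft_force: [0.7, 0.5, 5.7]
grip_width: 0.0102
grip_force: 25.0
```

Request:
send_rows(
  increments=[0,0,0,0,0,0.8,0,0,0,0,0,0,2,0,0,0,0,0,0,2.5,0,0,0,0,0,0,2.5,0,0,0,0,0,0,2,0,0,0,0,0,0,0.9,0],
)

```text
time: 31.48
position: [0.3857, -0.2527, 0.2502]
tool_rot: [0.774, 0.633, 0.0, 0.001]
ft_force: [-0.3, -0.4, -3.0]
grip_width: 0.0097
grip_force: 25.0
```

Request:
send_rows(
  increments=[0,0,0.024,0.8,0.9,0,0,0,0,0.024,1.4,1.6,0,0,0,0,0.024,1.5,1.6,0,0,0,0,0.024,1.5,1.7,0,0,0,0,0.025,1.5,1.7,0,0,0,0,0.025,1.5,1.7,0,0,0,0,0.025,1.5,1.7,0,0,0,0,0.025,1.5,1.7,0,0,0,0,0.025,1.5,1.7,0,0,0,0,0.025,1.5,1.7,0,0,0,0,0.024,1.5,1.5,0,0,0,0,0.024,0.9,1,0,0],
)

```text
time: 32.48
position: [0.5517, -0.0657, 0.2468]
tool_rot: [0.673, 0.74, -0.0, -0.001]
ft_force: [0.7, -0.4, -2.5]
grip_width: 0.0098
grip_force: 25.0
```

Request:
send_rows(
  increments=[0,0,0,0,0,0,0,0,0,0,0,0,0,0,0,0,0,0,0,0,0,0,0,0,0,0,0,0],
)

```text
time: 32.82
position: [0.5504, -0.0681, 0.2477]
tool_rot: [0.674, 0.739, -0.001, -0.001]
ft_force: [-0.4, -0.1, -2.0]
grip_width: 0.0099
grip_force: 25.0
```

Next I'll insert it on hook 1, moving +9.1 and +0.9 cm.

Request:
send_rows(
  increments=[0,0,0,1,0.1,0,0,0,0,0,1.5,0.1,0,0,0,0,0,1.5,0.2,0,0,0,0,0,1.5,0.1,0,0,0,0,0,1.5,0.2,0,0,0,0,0,1.3,0.1,0,0,0,0,0,0.8,0.1,0,0,0,0,0,0,0,0,0,0,0,0,0,0,0,0,0,0,0,0,0,-0.8,0,0,0,0,0,0,-0.8,0,0,0,0,0,0,-0.6,0,0,0,0,0,0,-0.2,0,0,0,0,0,0,0,0,0,0,0,0,0,0,0],
)

```text
time: 34.07
position: [0.6422, -0.0584, 0.2238]
tool_rot: [0.673, 0.739, -0.0, -0.0]
ft_force: [-0.2, 0.4, -1.5]
grip_width: 0.0096
grip_force: 25.0
```

Request:
send_rows(
  increments=[0,0,0,0,0,-0.15,0,0,0,0,0,0,0,0,0,0,0,0,0,0,0],
)

```text
time: 34.32
position: [0.6425, -0.0583, 0.2226]
tool_rot: [0.673, 0.739, 0.0, 0.0]
ft_force: [0.4, -0.0, -2.1]
grip_width: 0.0095
grip_force: 25.0
```

Request:
send_rows(
  increments=[0,0,0,0,0,-0.15,0,0,0,0,0,0,0,0,0,0,0,0,0,0,0],
)

```text
time: 34.57
position: [0.6427, -0.0585, 0.2215]
tool_rot: [0.673, 0.739, 0.0, 0.0]
ft_force: [-0.6, 0.5, -0.2]
grip_width: 0.0099
grip_force: 25.0
```

Request:
send_rows(
  increments=[0,0,0,0,0,0,0.4,0,0,0,0,0,0,0.4,0,0,0,0,0,0,0.4,0,0,0,0,0,0,0.4,0,0,0,0,0,0,0.4,0,0,0,0,0,0,0.4,0,0,0,0,0,0,0.4,0,0,0,0,0,1,0.4,0,0,0,0,0,2,0.4,0,0,0,0,0,2,0.4,0,0,0,0,0,2.5,0.4,0,0,0,0,0,2.5,0.4,0,0,0,0,0,1.5,0.4],
)

```text
time: 35.65
position: [0.6435, -0.0586, 0.3401]
tool_rot: [0.673, 0.739, 0.001, 0.002]
ft_force: [0.4, -0.2, 0.2]
grip_width: 0.0345
grip_force: 0.0
```

Request:
send_rows(
  increments=[0,0,-0.12,0.3,1,0,0.7,0,0,-0.12,0.3,1,0,0.7,0,0,-0.12,0.3,1,0,0.7,0,0,-0.12,0.3,1,0,0.7,0,0,-0.12,0.3,1,0,0.7,0,0,-0.12,0.3,1,0,0.7,0,0,-0.12,0.3,1,0,0.7,0,0,-0.12,0.3,1,0,0.7,0,0,-0.12,0.3,1,0,0.7,0,0,-0.12,0.3,1,0,0.7,0,0,-0.12,0.3,1,0,0.7,0,0,-0.12,0.2,1,0,0.7,0,0,-0.12,0.2,1,0,0.7,0,0,-0.01,0,0,0,0.7,0,0,0,0,0,0,0.7],
)

```text
time: 36.9
position: [0.6794, 0.0719, 0.3366]
tool_rot: [0.999, 0.049, 0.0, 0.0]
ft_force: [0.0, -0.0, -0.4]
grip_width: 0.0611
grip_force: 0.0
```

```bash
python3 -c "from h import *;look('8');hung()
a=cv2.imread('pics/side8.png')[150:520,180:600];cv2.imwrite('pics/c8.png',cv2.resize(a,None,fx=1.6,fy=1.6,interpolation=2))"
```

```text
top tab 10 [0.6101 0.2175 0.1489] min [0.606 0.215 0.13 ] max [0.613 0.22  0.182] ang 169.0
top tab 9 [0.6045 0.0286 0.132 ] min [0.603 0.02  0.13 ] max [0.606 0.038 0.134] ang -94.0
side hooks s [(-0.0534, 57), (0.032, 64), (0.1168, 66), (0.2018, 72)]
side post s 0.0644..0.0846 a -0.0062..0.0109
top hooks s [(-0.0535, 40), (0.0289, 26), (0.2081, 16)]
t 37.0 pos [0.6793 0.0711 0.3364] yaw 0.0959 q [-0.06  0.52  1.14 -0.    1.48  1.42]
side hung tab 41 s -0.066..-0.042 a -0.052..-0.042 z 0.206..0.253
side hung tab 62 s 0.017..0.044 a -0.052..-0.041 z 0.206..0.251
side hung tab 55 s 0.105..0.128 a -0.054..-0.042 z 0.207..0.254
side hung tab 64 s 0.194..0.214 a -0.053..-0.042 z 0.206..0.253
top hung tab 166 s -0.400..-0.362 a -0.061..-0.025 z 0.206..0.263
top hung tab 67 s -0.066..-0.042 a -0.056..-0.044 z 0.209..0.255
top hung tab 32 s 0.020..0.032 a -0.055..-0.043 z 0.212..0.255
top hung tab 58 s 0.190..0.214 a -0.057..-0.046 z 0.208..0.256
```

View pics/c8.png

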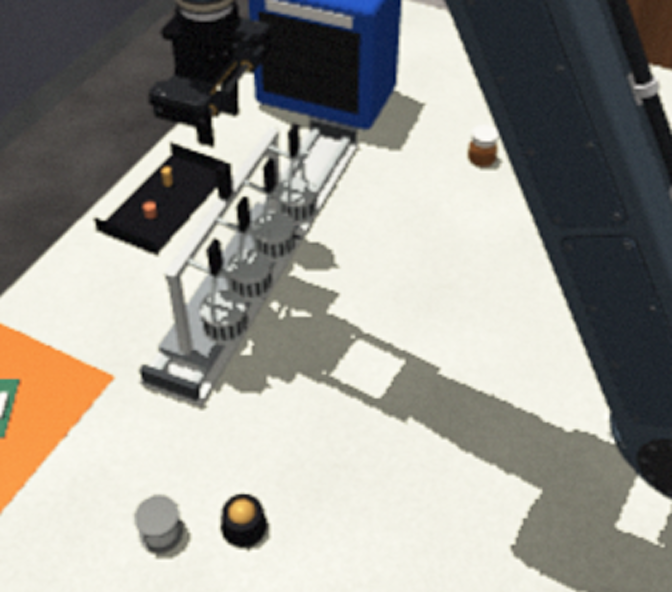

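Request:
send_rows(
  increments=[0,0,0,0,0,-2.5,0.7,0,0,0,0,0,-2.5,0.7,0,0,0,0,0,-2.5,0.7,0,0,0,0,0,-1.3,0.7,0,0,0,0,0,-1,0.7,0,0,0,0,0,0,0.5,0,0,0,0,0,0,0.5,0,0,0,0,0,0,0.5,0,0,0,0,0,0,0.5,0,0,0,0,0,0,0.5,0,0,0,0,0,0,0.5,0,0,0,0,0,0,0.5,0,0,0,0,0,0,0.5,0,0,0,0,0,0,0.5,0,0,0,0,0,0,0.5,0,0,0,0,0,0,0.5,0,0,0,0,0,0,0.5,0,0,0,0,0,0,0.5,0,0,0,0,0,0,0.5],
)

```text
time: 38.68
position: [0.6794, 0.0716, 0.238]
tool_rot: [0.999, 0.047, -0.0, -0.0]
ft_force: [-0.1, -0.4, -0.2]
grip_width: 0.0436
grip_force: 0.0
```

Request:
send_rows(
  increments=[0,0,0,0,0,0,0.3,0,0,0,0,0,0,0.3,0,0,0,0,0,0,0.3,0,0,0,0,0,0,0.3,0,0,0,0,0,0,0.3,0,0,0,0,0,0,0.3,0,0,0,0,0,0,0.3,0,0,0,0,0,0,0,0,0,0,0,0,0,0,0,0,0,0,0,0,0,0,0,0,0,0,0,0,0,0,0,0,0,0,0,0,0,0,0,0,0,0,0,0,0,0,0,0,0],
)

```text
time: 39.85
position: [0.6794, 0.0714, 0.238]
tool_rot: [0.999, 0.047, -0.0, 0.0]
ft_force: [0.6, -0.8, 0.5]
grip_width: 0.0195
grip_force: 25.0
```

Request:
send_rows(
  increments=[0,0,0,0,0,0,0,0,0,0,0,0,0,0,0,0,0,0,0,0,0,0,0,0,0,0,0,0,0,0,0,0,0,0,0,0,0,0,0,0,0,0,0,0,0,0,0,0,0,0,0,0,0,0,0,0,0,0,0,0,0,0,0],
)

```text
time: 40.6
position: [0.6794, 0.0716, 0.238]
tool_rot: [0.999, 0.047, -0.0, 0.0]
ft_force: [0.3, -1.5, 0.0]
grip_width: 0.0196
grip_force: 25.0
```

```bash
python3 -c "from h import *;hung()"
```

```text
side hung tab 42 s -0.066..-0.040 a -0.052..-0.039 z 0.206..0.253
side hung tab 63 s 0.019..0.045 a -0.052..-0.040 z 0.206..0.252
side hung tab 55 s 0.109..0.129 a -0.054..-0.043 z 0.207..0.253
side hung tab 63 s 0.193..0.215 a -0.054..-0.043 z 0.206..0.255
top hung tab 167 s -0.399..-0.363 a -0.061..-0.025 z 0.206..0.265
top hung tab 68 s -0.066..-0.042 a -0.055..-0.045 z 0.211..0.255
top hung tab 31 s 0.020..0.029 a -0.055..-0.044 z 0.212..0.255
top hung tab 65 s 0.190..0.214 a -0.057..-0.045 z 0.206..0.255
```

Request:
send_rows(
  increments=[0,0,0,0.005,-0.05,0,0,0,0,0,0.01,-0.1,0,0,0,0,0,0.015,-0.15,0,0,0,0,0,0.02,-0.2,0,0,0,0,0,0.025,-0.25,0,0,0,0,0,0.025,-0.25,0,0,0,0,0,0.025,-0.25,0,0,0,0,0,0.025,-0.25,0,0,0,0,0,0.025,-0.25,0,0,0,0,0,0.025,-0.25,0,0,0,0,0,0.025,-0.25,0,0,0,0,0,0.025,-0.25,0,0,0,0,0,0.025,-0.25,0,0,0,0,0,0.025,-0.25,0,0,0,0,0,0.025,-0.25,0,0,0,0,0,0.025,-0.25,0,0,0,0,0,0.025,-0.25,0,0,0,0,0,0.025,-0.25,0,0,0,0,0,0.025,-0.25,0,0,0,0,0,0.025,-0.25,0,0],
)

```text
time: 42.37
position: [0.6838, 0.0262, 0.238]
tool_rot: [0.999, 0.047, -0.0, 0.0]
ft_force: [-0.8, 1.0, -1.4]
grip_width: 0.0199
grip_force: 25.0
```

Request:
send_rows(
  increments=[0,0,0,0.025,-0.25,0,0,0,0,0,0.025,-0.25,0,0,0,0,0,0.025,-0.25,0,0,0,0,0,0.025,-0.25,0,0,0,0,0,0.025,-0.25,0,0,0,0,0,0.025,-0.25,0,0,0,0,0,0.025,-0.25,0,0,0,0,0,0.025,-0.25,0,0,0,0,0,0.025,-0.25,0,0,0,0,0,0.025,-0.25,0,0,0,0,0,0.025,-0.25,0,0,0,0,0,0.025,-0.25,0,0,0,0,0,0.02,-0.25,0,0,0,0,0,0.02,-0.25,0,0,0,0,0,0.02,-0.25,0,0,0,0,0,0.02,-0.25,0,0,0,0,0,0.02,-0.25,0,0,0,0,0,0.02,-0.25,0,0,0,0,0,0.02,-0.25,0,0,0,0,0,0.02,-0.25,0,0],
)

```text
time: 44.03
position: [0.6886, -0.0236, 0.238]
tool_rot: [0.999, 0.047, 0.0, -0.0]
ft_force: [-0.6, 1.6, -1.3]
grip_width: 0.0195
grip_force: 25.0
```

Request:
send_rows(
  increments=[0,0,0,0.02,-0.25,0,0,0,0,0,0.02,-0.25,0,0,0,0,0,0.02,-0.25,0,0,0,0,0,0.02,-0.25,0,0,0,0,0,0.02,-0.25,0,0,0,0,0,0.02,-0.25,0,0,0,0,0,0.02,-0.25,0,0,0,0,0,0.02,-0.25,0,0,0,0,0,0.02,-0.25,0,0,0,0,0,0.02,-0.25,0,0,0,0,0,0.02,-0.25,0,0,0,0,0,0.02,-0.25,0,0,0,0,0,0.02,-0.25,0,0,0,0,0,0.02,-0.25,0,0,0,0,0,0.02,-0.2,0,0,0,0,0,0.02,-0.2,0,0,0,0,0,0.01,-0.15,0,0,0,0,0,0,-0.1,0,0,0,0,0,0,0,0,0,0,0,0,0,0,0,0],
)

```text
time: 45.7
position: [0.6926, -0.0654, 0.238]
tool_rot: [0.999, 0.047, 0.001, 0.001]
ft_force: [4.5, -0.0, -5.4]
grip_width: 0.0194
grip_force: 25.0
```

Request:
send_rows(
  increments=[0,0,0,0.05,-0.15,0,0,0,0,0,0,0,0,0,0,0,0,0,0,0,0],
)

```text
time: 45.95
position: [0.6928, -0.0675, 0.238]
tool_rot: [0.999, 0.047, 0.001, 0.001]
ft_force: [4.6, -0.3, -5.6]
grip_width: 0.0196
grip_force: 25.0
```

Request:
send_rows(
  increments=[0,0,0,0.05,-0.1,0,0,0,0,0,0,0,0,0,0,0,0,0,0,0,0],
)

```text
time: 46.2
position: [0.6928, -0.0676, 0.238]
tool_rot: [0.999, 0.047, -0.0, 0.0]
ft_force: [3.3, 0.2, -4.9]
grip_width: 0.0197
grip_force: 25.0
```

```bash
python3 -c "from h import *;look('9');hung()"
```

```text
side hooks s [(-0.1929, 54), (-0.1064, 52), (-0.0221, 61), (0.0629, 64)]
side post s -0.0856..-0.0452 a -0.0103..0.0119
top hooks s [(-0.1927, 18), (0.0608, 18), (-0.192, 42), (0.0617, 35)]
t 46.3 pos [ 0.6928 -0.0676  0.238 ] yaw 0.0937 q [-0.26  0.62  1.23 -0.    1.29  1.22]
side hung tab 53 s -0.204..-0.179 a -0.052..-0.040 z 0.207..0.253
side hung tab 56 s -0.120..-0.092 a -0.052..-0.040 z 0.206..0.254
side hung tab 49 s -0.032..-0.009 a -0.052..-0.041 z 0.208..0.254
side hung tab 56 s 0.056..0.076 a -0.053..-0.043 z 0.206..0.252
top hung tab 172 s -0.400..-0.363 a -0.062..-0.025 z 0.205..0.266
top hung tab 67 s -0.203..-0.178 a -0.056..-0.044 z 0.211..0.256
top hung tab 67 s 0.051..0.076 a -0.057..-0.046 z 0.207..0.258
```

Request:
send_rows(
  increments=[0,0,0,0,0,0,0.6,0,0,0,0,0,0,0.6,0,0,0,0,0,0,0.6,0,0,0,0,0,0,0.6,0,0,0,0,0,0,0.6,0,0,0,0,0,0,0.6,0,0,0,0,0,0,0.6,0,0,0,0,0,0,0.6,0,0,0,0,0,0,0.6,0,0,0,0,0,0.5,0.6,0,0,0,0,0,1.5,0.6,0,0,0,0,0,2.5,0.6,0,0,0,0,0,2.5,0.6,0,0,0,0,0,2.5,0.6,0,0,0,0,0,2,0.6],
)

```text
time: 47.65
position: [0.6933, -0.0675, 0.3558]
tool_rot: [0.999, 0.047, 0.001, 0.0]
ft_force: [-0.1, -1.1, 1.9]
grip_width: 0.0524
grip_force: 0.0
```

Request:
send_rows(
  increments=[0,0,0,-2.5,1,0,0.6,0,0,0,-2.5,1,0,0.6,0,0,0,-2.5,1,0,0.6,0,0,0,-2.5,1,0,0.6,0,0,0,-2.5,1,0,0.6,0,0,0,-2.5,1,0,0.6,0,0,0,-2.5,1,0,0.6,0,0,0,-2.5,1,0,0.6,0,0,0,0,0,0,0.6,0,0,0,0,0,0,0.6,0,0,0,0,0,0,0.6,0,0,0,0,0,0,0.6,0,0,0,0,0,0,0.6,0,0,0,0,0,0,0.6,0,0,0,0,0,0,0.6,0,0,0,0,0,0,0.6,0,0,0,0,0,0,0.6,0,0,0,0,0,0,0.6,0,0,0,0,0,0,0.6,0,0,0,0,0,0,0.6],
)

```text
time: 49.32
position: [0.4928, 0.0126, 0.3531]
tool_rot: [0.999, 0.047, 0.0, 0.0]
ft_force: [0.3, 0.6, 0.3]
grip_width: 0.0523
grip_force: 0.0
```

```bash
python3 -c "from h import *;look('A');hung()
a=cv2.imread('pics/sideA.png')[150:520,180:600];cv2.imwrite('pics/cA.png',cv2.resize(a,None,fx=1.6,fy=1.6,interpolation=2))"
```

```text
side hooks s [(-0.1062, 53), (-0.0219, 59), (0.0621, 63)]
side post s -0.0770..-0.0535 a -0.0068..0.0104
top hooks s [(-0.1932, 19), (-0.1911, 41), (-0.1067, 42)]
top post s -0.0758..-0.0564 a -0.0101..0.0075
t 49.4167 pos [0.4928 0.0127 0.3531] yaw 0.0939 q [-0.2   0.21  1.58  0.    1.35  1.28]
side hung tab 16 s -0.207..-0.179 a -0.051..-0.042 z 0.239..0.253
side hung tab 50 s -0.119..-0.095 a -0.052..-0.040 z 0.206..0.252
side hung tab 47 s -0.033..-0.010 a -0.052..-0.042 z 0.205..0.252
side hung tab 56 s 0.051..0.077 a -0.053..-0.041 z 0.206..0.251
top hung tab 178 s -0.400..-0.362 a -0.061..-0.025 z 0.206..0.270
top hung tab 70 s -0.204..-0.181 a -0.055..-0.044 z 0.209..0.255
top hung tab 67 s -0.120..-0.096 a -0.055..-0.044 z 0.205..0.257
```

View pics/cA.png

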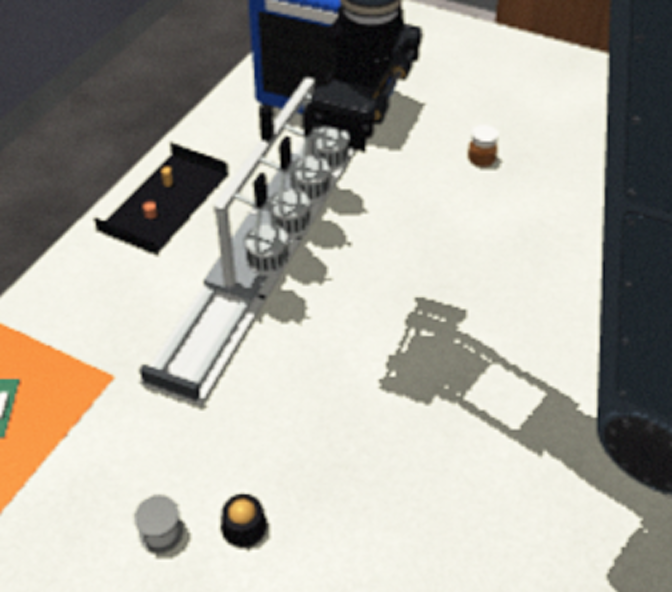

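The picture shows all four baskets hanging at about (265,245), (290,210), (315,175) and (332,145). The carrier is at the extractor end, and the camera puts its travel at 0.1375–0.14. I'll regrip the post and check that it's centred in the detent.

Request:
send_rows(
  increments=[0,0,0,2.5,-1,0,0.6,0,0,0,2.5,-1,0,0.6,0,0,0,2.5,-1,0,0.6,0,0,0,2.5,-1,0,0.6,0,0,0,2.5,-1,0,0.6,0,0,0,2.5,-1,0,0.6,0,0,0,2.5,-1,0,0.6,0,0,0,2.5,-1,0,0.6,0,0,0,0,0,0,0.6,0,0,0,0,0,-2.5,0.6,0,0,0,0,0,-2.5,0.6,0,0,0,0,0,-2.5,0.6,0,0,0,0,0,-2,0.6,0,0,0,0,0,-1.2,0.6,0,0,0,0,0,-0.8,0.6,0,0,0,0,0,0,0.6],
)

```text
time: 50.85
position: [0.6918, -0.067, 0.2363]
tool_rot: [0.999, 0.047, -0.002, -0.001]
ft_force: [-0.0, 0.6, -0.4]
grip_width: 0.052
grip_force: 0.0
```

Request:
send_rows(
  increments=[0,0,0,0,0,0,0,0,0,0,0,0,0,0,0,0,0,0,0,0,0,0,0,0,0,0,0,0,0,0,0,0,0,0,0,0,0,0,0,0,0,0,0,0,0,0,0,0,0,0,0,0,0,0,0,0,0,0,0,0,0,0,0,0,0,0,0,0,0,0],
)

```text
time: 51.68
position: [0.693, -0.0675, 0.2386]
tool_rot: [0.999, 0.047, 0.0, 0.0]
ft_force: [-0.8, 0.1, 3.6]
grip_width: 0.0198
grip_force: 25.0
```

Request:
send_rows(
  increments=[0,0,0,0,-0.05,0,0,0,0,0,0,0,0,0,0,0,0,0,0,0,0],
)

```text
time: 51.93
position: [0.693, -0.0676, 0.2387]
tool_rot: [0.999, 0.047, 0.0, -0.0]
ft_force: [-0.3, 1.4, 5.8]
grip_width: 0.0197
grip_force: 25.0
```

Request:
send_rows(
  increments=[0,0,0,0,-0.05,0,0,0,0,0,0,0,0,0,0,0,0,0,0,0,0],
)

```text
time: 52.18
position: [0.6931, -0.0682, 0.2386]
tool_rot: [0.999, 0.047, 0.0, -0.0]
ft_force: [-1.0, 2.4, 5.0]
grip_width: 0.0196
grip_force: 25.0
```

Request:
send_rows(
  increments=[0,0,0,0,-0.06,0,0,0,0,0,0,0,0,0,0,0,0,0,0,0,0],
)

```text
time: 52.43
position: [0.6931, -0.0687, 0.2386]
tool_rot: [0.999, 0.047, 0.001, -0.0]
ft_force: [-1.1, 1.6, 5.2]
grip_width: 0.02
grip_force: 25.0
```

Request:
send_rows(
  increments=[0,0,0,0,-0.06,0,0,0,0,0,0,0,0,0,0,0,0,0,0,0,0],
)

```text
time: 52.68
position: [0.6932, -0.0689, 0.2386]
tool_rot: [0.999, 0.047, 0.001, -0.0]
ft_force: [-0.1, 3.2, 5.5]
grip_width: 0.0198
grip_force: 25.0
```

The resisting force rises from about -0.068, so the carrier is centred in the detent. I'll ease back slightly, release and retreat.

Request:
send_rows(
  increments=[0,0,0,0,0.06,0,0,0,0,0,0,0,0,0,0,0,0,0,0,0,0.6,0,0,0,0,0,0,0.6,0,0,0,0,0,0,0.6,0,0,0,0,0,0,0.6,0,0,0,0,0,0,0.6,0,0,0,0,0,0,0.6,0,0,0,0,0,0,0.6,0,0,0,0,0,0,0.6,0,0,0,0,0,0.5,0.6,0,0,0,0,0,1.5,0.6,0,0,0,0,0,2.5,0.6,0,0,0,0,0,2.5,0.6,0,0,0,0,0,2.5,0.6,0,0,0,0,0,2,0.6],
)

```text
time: 54.02
position: [0.6933, -0.069, 0.3559]
tool_rot: [0.999, 0.047, 0.001, 0.0]
ft_force: [-0.5, -0.0, 0.6]
grip_width: 0.052
grip_force: 0.0
```

Request:
send_rows(
  increments=[0,0,0,-2,2,0,0.6,0,0,0,-2,2,0,0.6,0,0,0,-2,2,0,0.6,0,0,0,-2,2,0,0.6,0,0,0,-2,2,0,0.6,0,0,0,-2,2,0,0.6,0,0,0,-2,2,0,0.6,0,0,0,-2,2,0,0.6,0,0,0,-2,2,0,0.6,0,0,0,-2,2,0,0.6,0,0,0,0,0,0,0.6,0,0,0,0,0,0,0.6,0,0,0,0,0,0,0.6,0,0,0,0,0,0,0.6,0,0,0,0,0,0,0.6,0,0,0,0,0,0,0.6,0,0,0,0,0,0,0.6,0,0,0,0,0,0,0.6,0,0,0,0,0,0,0.6,0,0,0,0,0,0,0.6],
)

```text
time: 55.68
position: [0.4929, 0.1309, 0.353]
tool_rot: [0.999, 0.047, -0.0, -0.0]
ft_force: [-0.2, -0.7, 0.8]
grip_width: 0.0519
grip_force: 0.0
```

```bash
python3 -c "from h import *;look('B');hung()"
```

```text
top tab 24 [ 0.6155 -0.0254  0.1318] min [ 0.61  -0.037  0.128] max [ 0.62  -0.016  0.136] ang -85.0
side hooks s [(0.0614, 65)]
side post s -0.0797..-0.0564 a -0.0061..0.0119
top hooks s [(-0.109, 16), (0.0604, 16), (-0.1926, 47), (-0.1088, 43), (-0.0251, 43), (0.0607, 38)]
top post s -0.0773..-0.0578 a -0.0096..0.0078
t 55.7833 pos [0.4928 0.131  0.353 ] yaw 0.0937 q [0.04 0.24 1.55 0.   1.36 1.52]
side hung tab 47 s 0.057..0.075 a -0.054..-0.041 z 0.206..0.251
top hung tab 171 s -0.400..-0.363 a -0.061..-0.025 z 0.206..0.264
top hung tab 69 s -0.205..-0.183 a -0.055..-0.044 z 0.208..0.256
top hung tab 67 s -0.122..-0.098 a -0.055..-0.043 z 0.205..0.255
top hung tab 67 s -0.036..-0.013 a -0.056..-0.046 z 0.210..0.255
top hung tab 64 s 0.051..0.074 a -0.056..-0.031 z 0.205..0.256
```

Request:
send_rows(
  increments=[0,0,0,0,0,0,0.6,0,0,0,0,0,0,0.6,0,0,0,0,0,0,0.6,0,0,0,0,0,0,0.6,0,0,0,0,0,0,0.6,0,0,0,0,0,0,0.6,0,0,0,0,0,0,0.6,0,0,0,0,0,0,0.6,0,0,0,0,0,0,0.6,0,0,0,0,0,0,0.6,0,0,0,0,0,0,0.6,0,0,0,0,0,0,0.6,0,0,0,0,0,0,0.6,0,0,0,0,0,0,0.6,0,0,0,0,0,0,0.6,0,0,0,0,0,0,0.6,0,0,0,0,0,0,0.6,0,0,0,0,0,0,0.6],
)

```text
time: 57.38
position: [0.4928, 0.131, 0.3531]
tool_rot: [0.999, 0.047, 0.0, -0.0]
ft_force: [0.1, -0.1, 0.0]
grip_width: 0.0523
grip_force: 0.0
```

```bash
python3 -c "
from rig import robot
print(robot.hand_in())"
```

```text
the job is handed in; nothing more can be done
None
```

I handed the job in at about 57 s of the 208 s allowed: all four baskets hang one per hook, the carrier is in the extraction detent, and the reel, jar and pot were left alone; the hand-in returned no verdict.

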